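# Vibration check on the aeration pump

## Robot

A 7-joint arm with a two-finger parallel gripper is mounted at the origin on the work surface. World frame = base frame: x ahead of the robot, y to its left, z up, the work surface at z = 0. Lengths are in m, angles in rad, forces in N, time in s.
With the tool pointing down it reaches from about 0.425 to 0.875 m from the base axis. Payload 8.4 kg.
Tool frame: the origin (TCP) lies at the very end of the fingers, on their centre line; the grasp point (between the pads) lies 19 mm behind it; z points along the fingers, y is the line along which they close (so a half turn about z gives the same grasp; the last joint's range is limited). The gripper opens to 85 mm and grips with 20 to 120 N. Pads are 22 mm wide; open, the fingers measure 114 mm over their backs; the gripper's body (76 mm by 85 mm) begins 54 mm behind the grasp point. The pads swing forward as they close: fully open they stand 13 mm farther back than shut.
Start: joints at [-1.385, 0.333, 0.04, 1.465, -0.013, 1.343, -0.059], TCP at [0.183, 0.624, 0.205] pointing down, gripper open.
Joint ranges: [-2.58, 2.58], [-0.38, 2.09], [-1.3, 1.39], [0.25, 2.4], [-1.5, 4.64], [0.08, 2.09], [-2.65, 2.65]. Speed limits (rad/s): [2.22, 2.22, 2.79, 2.79, 3.14, 3.14, 3.14].

## Interface

Orientations are given as a rotation vector (axis times angle).
In Python, from bench import get_state, capture, calibration, bot gives the robot as it stands.
- The arm moves only by the tool move_arm, never from a script. Its argument "commands" is a list of rows, each an object of numbers: "hand": the closure, from 0 (fully open) to 1 (shut); "tx", "ty", "tz": the shift along the tool's x, y, z normalised to -1 to 1, where 1 is 20 mm; "roll": the turn about the tool's z normalised to -1 to 1, where 1 is 4 degrees. A call has 1 to 10 rows; each row shifts and turns the commanded pose from where the row before left it, along the tool's axes as they then stand; what a row does not reach is not made up. A row lasts 1/10 s, in which the tool goes at most 50 mm and 8.59 degrees, less where a joint would pass 70% of its speed; a pose out of reach is approached as far as the arm can. A call with a number of a shift or a turn outside -1 to 1 is refused whole. A call with a gripper value outside its range is refused whole. The fingers move at their own pace and stop on an object; the grip force is fixed at half the most. Time passes only in rows, so rows that do not move let the fingers close. It gives the time, the measured TCP pose, the force, the opening and the grip force at its end, in the units of the state.
- get_state(): the state, without advancing time (a new reading comes with each control period).
- capture(name): name is "side" or "top" or "wrist"; returns the picture (420x560x3 uint8, red, green, blue); there is no depth.
- calibration(name): a dict with "intrinsics" (3x3 intrinsics, pixels), "origin" and "orientation" of the camera in the world; the wrist camera has in their place "T_tool_cam" (4x4, takes a point from camera to tool coordinates, whose origin is the TCP and whose axes are the flange's). Camera axes: x right, y down, z forward; pixel columns grow to the right and rows downward; lengths in m; the calibration is good to about 2 mm. A picture is of the moment at which its call begins: read the wrist's pose just before it. calibration takes no time and is no camera call.
- bot.close_job(): hands the job in; it is judged then, once.
The state is a dict: "time": time; "qpos": joint angles; "joint_velocities": joint speeds; "effort": joint torques, N m; "eef_pos": TCP position; "tcp_rot": TCP orientation; "wrist_force": force on the tool from outside, world axes, zero at the start; "torque": the same for the moment, N m; "opening": opening from 0.0 (shut) to 1.0 (fully open); "grasp_force": force on a finger pad.
Only numpy, scipy, OpenCV 4.12 (cv2) and the standard library are available. Lean on these libraries where they do the work, as an engineer would, in place of code of your own. Each camera call takes 0.05 s, during which the arm holds its last target. There are 200 camera calls.

## Task

Reset the vibration meter: turn the knob on its dial counter-clockwise until the peak pointer is back at the zero stop pin. Then take the square-bodied pickup out of its stand and hold its spring tip on the centre of the round steel measuring disc on the pump's sloping head, square to that slope, pressing gently so that the plunger is about half pushed in. Finish while still holding it there in the gripper, and leave everything else where it stands.

Things in the scene. Friction and masses are not known exactly. Their poses are not given: they have to be found in the camera images.
- meter: the vibration meter, fixed to the bench: cream box 140 x 150 mm, 68 mm high, black top with a round white dial lying flat. Origin under its centre; z up; its x axis points from the centre of the dial to the zero mark
- knob (a joint): peak pointer of the meter, rad: 0 = pointer against the zero stop pin (pointer along the meter's +x axis); grows as the knob turns clockwise seen from above, up to 3.1. So resetting turns it counter-clockwise. Stays where it is left, takes about 0.03 N m
- knob_grip (a point): point on the knob's upright axis at the height to grip, 107 mm above the bench. The black knob in the middle of the dial is an upright bar 42 mm long, 14 mm thick, 30 mm tall, its top 114 mm above the bench, on a 44 mm disc whose top is at 84 mm. The point's x axis runs along the bar towards the pointer and turns with the knob
- stand: grey block 70 x 160 mm, 52 mm high, fixed to the bench, with two through holes of 22 mm at y = +50 and -50 mm in its own frame. Origin under its centre; z up. The pickup stands in the +y hole, the pen probe in the other
- pickup: vibration pickup, loose, about 0.13 kg, upright in the stand (its shoulder rests on the block): square aluminium grip body 24 x 24 mm (46 to 112 mm above the origin), under it an 18 mm round steel neck (16 to 46 mm), under that the 10 mm round-ended spring plunger. Origin at the free plunger's tip; z up its long axis; x, y square to the flat sides
- pickup_grip (a point): point on the pickup's axis 82 mm above the origin, where to grip it; axes as the pickup's
- pickup_tip (a point): the rounded tip of the plunger (moves with it); axes as the pickup's
- plunger (a joint): how far the spring plunger is pushed in, m: 0 = free, 0.012 = bottomed. It pushes back with 1.2 N at the start of travel and 400 N per m more (3.6 N half way, 6 N when bottomed)
- pump: aeration pump, fixed to the bench: dark base 150 x 140 mm with a cream head, 160 x 150 mm, whose flat top slopes by 0.35 rad (20 degrees) down towards the pump's -x side. Origin under the centre of its base; z up. On the slope: the measuring disc, a 48 mm black domed filter cap 16 mm tall, and vent slots
- spot (a point): centre of the surface of the measuring disc: a bare round steel disc, 24 mm across, 2 mm proud, in a dark 36 mm ring, on the pump's sloping head, 32 mm to the +y side of its middle and 117 mm above the bench. The point's z axis is the outward normal of the slope (hold the pickup's z along it)
- pen_probe: bystander: slim round probe, 26 mm thick, standing in the stand's -y hole, its top 102 mm above the bench; origin on its axis 12 mm above the bench
- bottle: bystander: amber bottle, 60 mm across, 130 mm tall; origin under its centre
- beaker: bystander: glass beaker, 64 mm across, 75 mm tall; origin under its centre
- jar: bystander: clear jar, 56 mm across, 60 mm tall; origin under its centre
- tray: bystander: white tray, 160 x 110 x 35 mm; origin under its centre
- screwdriver: bystander: screwdriver lying on the bench
- cuvette_box: bystander: white plastic box, 50 x 75 x 24 mm, lying in the tray; origin under its centre
- tube_rack: bystander: wire rack of green culture tubes, 74 x 144 mm, 163 mm tall; origin under its centre
There are look-alikes about, which are no part of the job. What is shaped like the meter but orange or red is not meant.

How it is judged:
On the way, in this order (a step that is already met when the one before it is completed fails the run):
1. the pointer is turned back to the zero stop (value of joint knob below 0.1 rad), for 0.2 s.
2. the pickup is lifted out of the stand with the fingers (contact force between the fingers and pickup above 1 N and z of pickup in the frame of stand above 0.045 m and contact force between pickup and stand below 0.05 N and value of joint knob below 0.1 rad), for 0.1 s.
At the end, for the whole second after the job is handed in: Through the last second the fingers hold the pickup, still and clear of the stand: tip within 10 mm of the disc's centre, axis within 0.14 rad of the slope's normal, plunger in by 2 to 10.5 mm (1 to 8 N on the pump); pointer within 0.1 rad of zero (value of joint knob below 0.1 rad and contact force between the fingers and pickup above 1 N and contact force between pickup and pump between 1 and 8 N and value of joint plunger between 0.002 and 0.0105 m and distance between pickup_tip and spot below 0.01 m and angle between the z axis of pickup and the z axis of spot, either way round below 0.14 rad and contact force between pickup and stand below 0.05 N and linear speed of pickup below 0.02 m/s); the arm keeps its last pose, push and grip.
It fails at once if a bystander is moved by more than 30 mm (distance of any of pen_probe, bottle, beaker, jar, tray, screwdriver, cuvette_box, tube_rack from where it was at the start of the episode above 0.03 m).
It fails at once if the pickup is pressed hard (over 15 N) on the pump (contact force between pickup and pump above 15 N).
It also fails if it takes over 72 s, if anything falls off the work surface, if the arm or the gripper's body presses on something with over 40 N, if the wrist force passes 120 N, or if a joint passes its speed limit or range.

## Working session

There is one attempt and no reset: what is moved stays moved. The work goes in short steps, Python scripts to look and compute and a tool call to move; the robot and the scene stay as the last step left them, time stands still between calls to the robot, and variables do not carry over. Pictures are saved under pics/ and viewed, at most 10 in all, crops included, and the job is handed in when it is done.

Besides the shell and the picture viewer there is one more tool, called after ">>>" as name(argument=value, ...), one argument or row to a line, values as JSON. move_arm: Moves the arm, as the interface text tells. Its arguments: {"type":"object","properties":{"commands":{"type":"array"}},"required":["commands"]}

```bash
mkdir -p pics
cat > h.py <<'E'
import numpy as np, cv2
from scipy.spatial.transform import Rotation as R
from bench import get_state, capture, calibration, bot
def cam(n, st=None):
    c=calibration(n); K=np.array(c["intrinsics"])
    if "T_tool_cam" in c:
        T=np.eye(4); T[:3,:3]=R.from_rotvec(st["tcp_rot"]).as_matrix(); T[:3,3]=st["eef_pos"]
        T=T@np.array(c["T_tool_cam"]); return K,T[:3,3],T[:3,:3]
    o=np.array(c["orientation"]); 
    M=o if o.shape==(3,3) else R.from_rotvec(o).as_matrix()
    return K,np.array(c["origin"]),M
def ray(C,uv):
    K,o,M=C; d=M@np.linalg.solve(K,[uv[0],uv[1],1.]); return o,d/np.linalg.norm(d)
def onz(C,uv,z):
    o,d=ray(C,uv); return o+d*(z-o[2])/d[2]
def proj(C,p):
    K,o,M=C; q=K@(M.T@(np.array(p)-o)); return q[:2]/q[2]
def tri(rays):
    A=sum(np.eye(3)-np.outer(d,d) for o,d in rays); b=sum((np.eye(3)-np.outer(d,d))@o for o,d in rays)
    return np.linalg.solve(A,b)
def save(n,im): cv2.imwrite(f"pics/{n}.png",cv2.cvtColor(im,cv2.COLOR_RGB2BGR))
E
python3 - <<'E'
from h import *
s=get_state(); print(s)
for n in("side","top","wrist"):
    im=capture(n); np.save(f"pics/{n}0.npy",im); save(n+"0",im); print(n,calibration(n))
E
```

```text
{'time': 0.0, 'qpos': array([-1.38518542,  0.33392239,  0.03988003,  1.46630115, -0.01336527,
        1.34329774, -0.05848407]), 'joint_velocities': array([-0.00023306,  0.00070954,  0.00072201, -0.00169047,  0.00056224,
        0.00066972,  0.00071913]), 'effort': array([ 1.15884352e-03, -6.58568716e+01,  1.36600345e+00, -4.05545247e+01,
        1.68628630e-02,  1.32852345e-02, -2.13410388e-06]), 'eef_pos': array([0.1825382 , 0.62330897, 0.20439936]), 'tcp_rot': array([-4.45856299e-01, -3.10970392e+00,  2.60897707e-03]), 'wrist_force': array([-0.71605393, -0.03222606,  0.15608631]), 'torque': array([ 0.01511464, -0.03516538,  0.02456974]), 'grasp_force': 0.0, 'opening': 0.9955894888753916}
side {'intrinsics': array([[533.88558708,   0.        , 271.8959761 ],
       [  0.        , 533.88558708, 209.93086355],
       [  0.        ,   0.        ,   1.        ]]), 'origin': array([-0.01086977, -1.20472394,  1.1213272 ]), 'orientation': array([-2.19608897,  0.46493861, -0.22235683])}
top {'intrinsics': array([[516.92552302,   0.        , 279.21027849],
       [  0.        , 516.92552302, 199.29563944],
       [  0.        ,   0.        ,   1.        ]]), 'origin': array([ 0.29140489, -0.0031028 ,  1.84862786]), 'orientation': array([-2.17352132,  2.14265975, -0.15231695])}
wrist {'intrinsics': array([[324.4106204 ,   0.        , 284.04024271],
       [  0.        , 324.4106204 , 206.81100062],
       [  0.        ,   0.        ,   1.        ]]), 'T_tool_cam': array([[ 8.94610530e-04, -9.60727900e-01, -2.77490724e-01,
         7.05963410e-02],
       [ 9.99999130e-01,  5.90366953e-04,  1.17995926e-03,
        -8.54297030e-04],
       [-9.69798427e-04, -2.77491538e-01,  9.60727592e-01,
        -1.67990980e-01],
       [ 0.00000000e+00,  0.00000000e+00,  0.00000000e+00,
         1.00000000e+00]])}
```

View pics/side0.png

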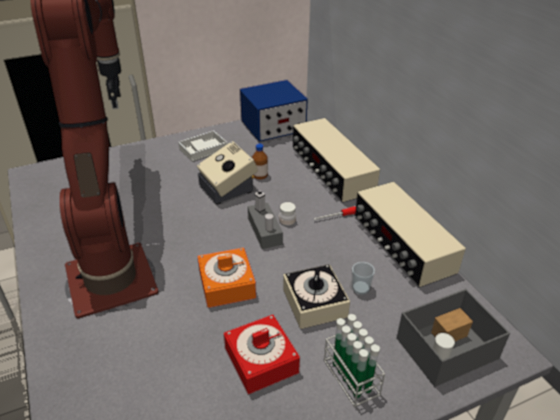

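View pics/top0.png

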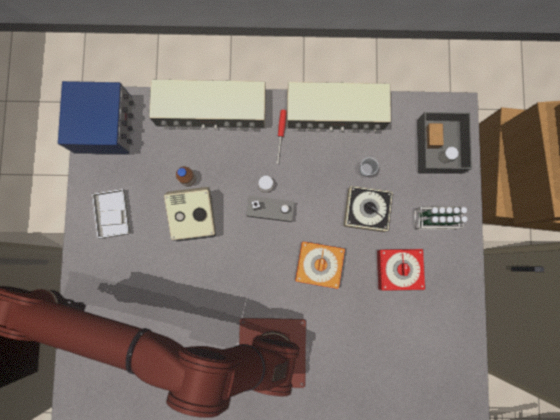

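The side view shows the cream meter at (317,295), the stand at (265,225) with the square pickup at (260,200) and the pen probe at (269,220), and the pump at (227,168). The top view shows the meter at (369,208), the stand at (271,208) with two tops at (257,204) and (285,209), and the pump at (190,214). Things that could be mistaken for targets, in top-view pixels:
- **Meter:** the orange box (321,265) and the red box (402,270) are look-alikes. I choose the cream one at (369,208).
- **Pickup:** the pen probe is at (285,209). I choose the square one at (257,204).
- **Disc:** the black cap is at (200,214). I choose the steel disc at (180,216).

Run:
```python
from h import *
t=np.load("pics/top0.npy"); s=np.load("pics/side0.npy")
def crop(im,c,r=28): 
    return cv2.resize(im[c[1]-r:c[1]+r,c[0]-r:c[0]+r],(264,264),interpolation=cv2.INTER_CUBIC)
row1=np.hstack([crop(t,(369,208)),crop(t,(271,208)),crop(t,(190,214))])
row2=np.hstack([crop(s,(317,290),40),crop(s,(265,215),36),crop(s,(227,165),36)])
save("m1",np.vstack([row1,row2]))
C=cam("top")
for n,uv,z in[("meter",(369,208),.114),("pickup",(257,204),.118),("pen",(285,209),.102),("stand",(271,208),.052),("pump",(190,214),.11),("disc",(180,216),.117),("cap",(200,214),.12)]: print(n,onz(C,uv,z).round(3))
```

```text
meter [ 0.495 -0.323  0.114]
pickup [0.503 0.056 0.118]
pen [ 0.489 -0.039  0.102]
stand [0.497 0.009 0.052]
pump [0.466 0.282 0.11 ]
disc [0.458 0.314 0.117]
cap [0.466 0.246 0.12 ]
```

View pics/m1.png

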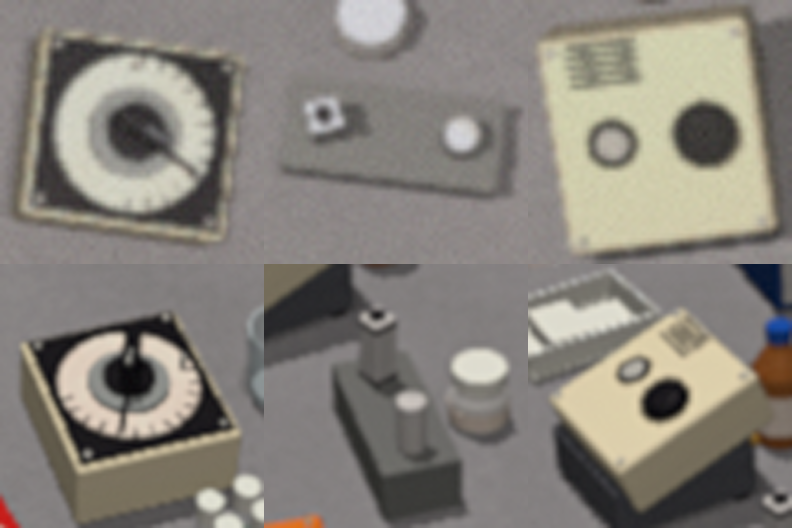

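The crop confirms the choices: cream meter with its red zero mark at the top and the pointer about 120° clockwise, square pickup on the left (+y), steel disc on the left of the pump. I'll square the tool to the world, raise it, and look closely on the way.

>>> move_arm(
  commands=[
    {"hand": 0, "tz": -1, "roll": -1},
    {"hand": 0, "tz": -1, "roll": -1},
    {"hand": 0, "tz": -1, "roll": -1},
    {"hand": 0, "tz": -1, "roll": -1},
    {"hand": 0, "tx": -0.8, "ty": -1, "tz": -1},
    {"hand": 0, "tx": -0.8, "ty": -1},
    {"hand": 0, "tx": -0.8, "ty": -1},
    {"hand": 0, "tx": -0.8, "ty": -1},
    {"hand": 0, "tx": -0.8, "ty": -1},
    {"hand": 0, "tx": -0.8, "ty": -1},
  ],
)

```text
invalid input
```

>>> move_arm(
  commands=[
    {"hand": 0, "tx": -0.8, "ty": -1},
    {"hand": 0, "tx": -0.8, "ty": -1},
    {"hand": 0, "tx": -0.8, "ty": -1},
    {"hand": 0, "tx": -0.8, "ty": -1},
    {"hand": 0, "tx": -0.8, "ty": -1},
    {"hand": 0, "tx": -0.8, "ty": -1},
    {"hand": 0, "tx": -0.8, "ty": -1},
    {"hand": 0, "tx": -0.8, "ty": -1},
    {"hand": 0},
    {"hand": 0},
  ],
)

```text
invalid input
```

```bash
cat > snap.py <<'E'
import sys,pickle
from h import *
s=get_state(); im=capture("wrist"); C=cam("wrist",s); n=sys.argv[1]
pickle.dump((s,im,C),open(f"pics/{n}.pkl","wb")); save(n,im)
print(s["time"],s["eef_pos"].round(4),R.from_rotvec(s["tcp_rot"]).as_matrix().round(3).tolist(),s["qpos"].round(2))
E
python3 snap.py w1
```

```text
0.15 [0.1825 0.6234 0.2046] [[-0.96, 0.281, -0.0], [0.281, 0.96, -0.001], [-0.0, -0.001, -1.0]] [-1.39  0.33  0.04  1.47 -0.01  1.34 -0.06]
```

>>> move_arm(
  commands=[
    {"hand": 0, "tx": 0, "ty": 0, "tz": -1, "roll": -1},
    {"hand": 0, "tx": 0, "ty": 0, "tz": -1, "roll": -1},
    {"hand": 0, "tx": 0, "ty": 0, "tz": -1, "roll": -1},
    {"hand": 0, "tx": 0, "ty": 0, "tz": -1, "roll": -1},
    {"hand": 0, "tx": -0.8, "ty": -1, "tz": -1, "roll": 0},
    {"hand": 0, "tx": -0.8, "ty": -1, "tz": 0, "roll": 0},
    {"hand": 0, "tx": -0.8, "ty": -1, "tz": 0, "roll": 0},
    {"hand": 0, "tx": -0.8, "ty": -1, "tz": 0, "roll": 0},
    {"hand": 0, "tx": -0.8, "ty": -1, "tz": 0, "roll": 0},
    {"hand": 0, "tx": -0.8, "ty": -1, "tz": 0, "roll": 0},
  ],
)

```text
time: 1.2
eef_pos: [0.2785, 0.5023, 0.3052]
tcp_rot: [-0.009, -3.141, 0.0]
wrist_force: [0.1, 0.4, 1.2]
opening: 1.001
grasp_force: 0.0
```

>>> move_arm(
  commands=[
    {"hand": 0, "tx": -0.8, "ty": -1, "tz": 0, "roll": 0},
    {"hand": 0, "tx": -0.8, "ty": -1, "tz": 0, "roll": 0},
    {"hand": 0, "tx": -0.8, "ty": -1, "tz": 0, "roll": 0},
    {"hand": 0, "tx": -0.8, "ty": -1, "tz": 0, "roll": 0},
    {"hand": 0, "tx": -0.8, "ty": -1, "tz": 0, "roll": 0},
    {"hand": 0, "tx": -0.8, "ty": -1, "tz": 0, "roll": 0},
    {"hand": 0, "tx": -0.8, "ty": -1, "tz": 0, "roll": 0},
    {"hand": 0, "tx": -0.8, "ty": -1, "tz": 0, "roll": 0},
    {"hand": 0, "tx": 0, "ty": 0, "tz": 0, "roll": 0},
    {"hand": 0, "tx": 0, "ty": 0, "tz": 0, "roll": 0},
  ],
)

```text
time: 2.2
eef_pos: [0.4052, 0.3423, 0.3053]
tcp_rot: [-0.011, -3.141, -0.0]
wrist_force: [-0.2, 0.6, 0.4]
opening: 1.005
grasp_force: 0.0
```

```bash
python3 snap.py w1
```

```text
2.2 [0.4052 0.3423 0.3053] [[-1.0, 0.007, -0.0], [0.007, 1.0, 0.0], [0.0, 0.0, -1.0]] [-1.    0.05  0.23  1.6  -0.01  1.49  0.79]
```

>>> move_arm(
  commands=[
    {"hand": 0, "tx": -0.5, "ty": -1, "tz": 0, "roll": 0},
    {"hand": 0, "tx": -0.5, "ty": -1, "tz": 0, "roll": 0},
    {"hand": 0, "tx": -0.5, "ty": -1, "tz": 0, "roll": 0},
    {"hand": 0, "tx": -0.5, "ty": -1, "tz": 0, "roll": 0},
    {"hand": 0, "tx": -0.5, "ty": -1, "tz": 0, "roll": 0},
    {"hand": 0, "tx": 0, "ty": -1, "tz": 0, "roll": 0},
    {"hand": 0, "tx": 0, "ty": -1, "tz": 0, "roll": 0},
    {"hand": 0, "tx": 0, "ty": -1, "tz": 0, "roll": 0},
    {"hand": 0, "tx": 0, "ty": 0, "tz": 0, "roll": 0},
    {"hand": 0, "tx": 0, "ty": 0, "tz": 0, "roll": 0},
  ],
)

```text
time: 3.25
eef_pos: [0.4539, 0.1821, 0.3056]
tcp_rot: [0.009, 3.141, 0.001]
wrist_force: [-0.5, 0.5, -0.1]
opening: 0.999
grasp_force: 0.0
```

```bash
python3 snap.py w2
```

```text
3.25 [0.4539 0.1821 0.3056] [[-1.0, 0.006, 0.0], [0.006, 1.0, 0.001], [-0.0, 0.001, -1.0]] [-0.85 -0.05  0.37  1.7   0.02  1.49  1.08]
```

>>> move_arm(
  commands=[
    {"hand": 0, "tx": 0, "ty": -1, "tz": 0, "roll": 0},
    {"hand": 0, "tx": 0, "ty": -1, "tz": 0, "roll": 0},
    {"hand": 0, "tx": 0, "ty": -1, "tz": 0, "roll": 0},
    {"hand": 0, "tx": 0, "ty": -1, "tz": 0, "roll": 0},
    {"hand": 0, "tx": 0, "ty": -1, "tz": 0, "roll": 0},
    {"hand": 0, "tx": 0, "ty": -1, "tz": 0, "roll": 0},
    {"hand": 0, "tx": 0, "ty": -1, "tz": 0, "roll": 0},
    {"hand": 0, "tx": 0, "ty": -1, "tz": 0, "roll": 0},
    {"hand": 0, "tx": 0, "ty": 0, "tz": 0, "roll": 0},
    {"hand": 0, "tx": 0, "ty": 0, "tz": 0, "roll": 0},
  ],
)

```text
time: 4.3
eef_pos: [0.4532, 0.0224, 0.3053]
tcp_rot: [0.009, 3.142, 0.001]
wrist_force: [0.3, -0.1, -0.7]
opening: 0.998
grasp_force: 0.0
```

```bash
python3 snap.py w3
python3 - <<'E'
import cv2,numpy as np
a=[cv2.imread(f"pics/w{i}.png") for i in(1,2,3)]
cv2.imwrite("pics/m2.png",cv2.resize(np.vstack([np.hstack(a[:2]),np.hstack([a[2],a[2]*0])]),(800,600)))
E
```

```text
4.3 [0.4532 0.0224 0.3053] [[-1.0, 0.006, 0.0], [0.006, 1.0, 0.0], [-0.0, 0.0, -1.0]] [-0.73 -0.16  0.52  1.77  0.08  1.51  1.34]
```

View pics/m2.png

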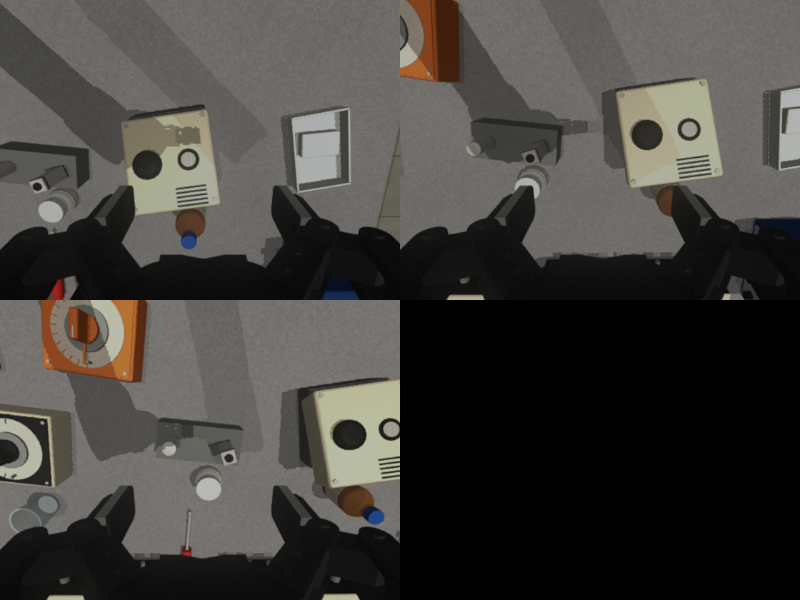

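Wrist views: the disc is at (263,223) in w1 and (405,181) in w2. The pickup's square top is at (183,220) in w2 and (319,221) in w3, with the pen probe to its left. On to the meter.

>>> move_arm(
  commands=[
    {"hand": 0, "tx": 0, "ty": -1, "tz": 0, "roll": 0},
    {"hand": 0, "tx": 0, "ty": -1, "tz": 0, "roll": 0},
    {"hand": 0, "tx": 0, "ty": -1, "tz": 0, "roll": 0},
    {"hand": 0, "tx": 0, "ty": -1, "tz": 0, "roll": 0},
    {"hand": 0, "tx": 0, "ty": -1, "tz": 0, "roll": 0},
    {"hand": 0, "tx": 0, "ty": -1, "tz": 0, "roll": 0},
    {"hand": 0, "tx": 0, "ty": -1, "tz": 0, "roll": 0},
    {"hand": 0, "tx": 0, "ty": -1, "tz": 0, "roll": 0},
    {"hand": 0, "tx": 0, "ty": -1, "tz": 0, "roll": 0},
    {"hand": 0, "tx": 0, "ty": 0, "tz": 0, "roll": 0},
  ],
)

```text
time: 5.35
eef_pos: [0.4522, -0.1593, 0.3054]
tcp_rot: [0.012, 3.141, -0.001]
wrist_force: [-0.2, 0.6, 0.4]
opening: 0.996
grasp_force: 0.0
```

```bash
python3 snap.py w4
```

```text
5.35 [ 0.4522 -0.1593  0.3054] [[-1.0, 0.008, 0.0], [0.008, 1.0, -0.001], [-0.0, -0.001, -1.0]] [-0.59 -0.13  0.77  1.73  0.09  1.5   1.73]
```

>>> move_arm(
  commands=[
    {"hand": 0, "tx": 0, "ty": -1, "tz": 0, "roll": 1},
    {"hand": 0, "tx": 0, "ty": -1, "tz": 0, "roll": 1},
    {"hand": 0, "tx": 0, "ty": -1, "tz": 0, "roll": 1},
    {"hand": 0, "tx": 0, "ty": -1, "tz": 0, "roll": 1},
    {"hand": 0, "tx": 0, "ty": -1, "tz": 0, "roll": 1},
    {"hand": 0, "tx": 0, "ty": -1, "tz": 0, "roll": 1},
    {"hand": 0, "tx": 0, "ty": 0, "tz": 0, "roll": 1},
    {"hand": 0, "tx": 0, "ty": 0, "tz": 0, "roll": 1},
    {"hand": 0, "tx": 0, "ty": 0, "tz": 0, "roll": 1},
    {"hand": 0, "tx": 0, "ty": 0, "tz": 0, "roll": 0},
  ],
)

```text
time: 6.4
eef_pos: [0.4305, -0.2759, 0.3053]
tcp_rot: [-0.985, -2.983, 0.0]
wrist_force: [-0.0, -0.7, 0.4]
opening: 0.999
grasp_force: 0.0
```

```bash
python3 snap.py w5
cat > det.py <<'E'
from h import *
import pickle
def L(n): return pickle.load(open(f"pics/{n}.pkl","rb"))
def comps(m,amin,amax):
    n,l,st,c=cv2.connectedComponentsWithStats(m.astype(np.uint8)); return [(c[i].round(1).tolist(),int(st[i,4]),st[i,2:4].tolist()) for i in range(1,n) if amin<st[i,4]<amax]
E
python3 - <<'E'
from det import *
for n in("w4","w5"):
    s,im,C=L(n); print(n, proj(C,[.495,-.323,.084]), proj(C,[.495,-.323,.114]))
a=[cv2.cvtColor(L(n)[1],cv2.COLOR_RGB2BGR) for n in("w4","w5")]
cv2.imwrite("pics/m3.png",cv2.resize(np.hstack(a),(800,300)))
# disc: bright gray blob near expected pixels
for n,uv in(("w1",(263,223)),("w2",(405,181)),("w3",(547,181)),("w2",(183,220)),("w3",(319,221))):
    im=L(n)[1]; r=25; u,v=uv; c=im[v-r:v+r,max(0,u-r):u+r].astype(int)
    sat=c.max(2)-c.min(2); val=c.max(2)
    print(n,uv,"bright",[([x[0][0]+u-r,x[0][1]+v-r],)+x[1:] for x in comps((sat<25)&(val>135),20,1500)],"dark",[([x[0][0]+u-r,x[0][1]+v-r],)+x[1:] for x in comps(val<50,6,1500)])
E
```

```text
6.4 [ 0.4305 -0.2759  0.3053] [[-0.803, 0.596, -0.0], [0.596, 0.803, 0.0], [0.0, -0.0, -1.0]] [-0.45 -0.04  0.93  1.67  0.03  1.49  1.41]
w4 [153.92213979 208.41924998] [143.97940789 215.71147027]
w5 [284.77984315 235.25151113] [284.86167531 244.34063156]
w1 (263, 223) bright [([274.3, 235.2], 645, [40, 41]), ([263.1, 222.6], 306, [19, 20])] dark [([263.4, 222.1], 187, [28, 28])]
w2 (405, 181) bright [([399.5, 195.7], 592, [50, 38]), ([404.6, 180.5], 331, [21, 20])] dark [([403.9, 181.3], 239, [30, 29])]
w3 (547, 181) bright [([547.3, 180.4], 339, [21, 20])] dark [([543.1, 181.0], 277, [29, 30])]
w2 (183, 220) bright [] dark [([191.1, 198.0], 14, [13, 5]), ([204.3, 202.8], 43, [8, 18]), ([192.5, 214.8], 35, [10, 19]), ([181.7, 221.2], 101, [12, 11])]
w3 (319, 221) bright [([320.3, 220.0], 204, [23, 22])] dark [([307.6, 199.1], 12, [9, 4]), ([320.1, 221.1], 88, [11, 11])]
```

View pics/m3.png

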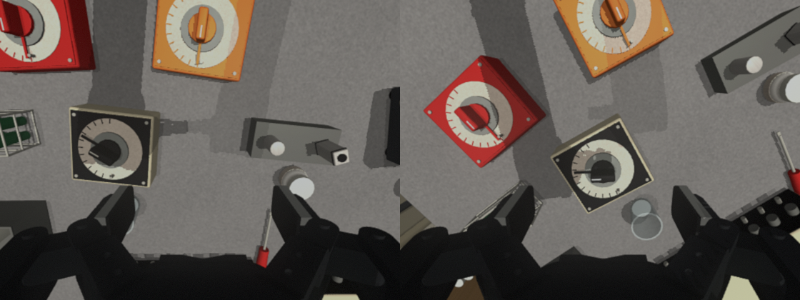

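Run:
```python
from det import *
D={}
for n in("w4","w5"):
    s,im,C=L(n); u,v=proj(C,[.495,-.323,.075]).astype(int); r=75
    m=np.zeros(im.shape[:2],np.uint8); c=im.astype(int); 
    m[((c.max(2)>90))]=1
    w=np.zeros_like(m); cv2.circle(w,(int(u),int(v)),55,1,-1); 
    # dial: bright, inside black top -> component containing most pixels near centre
    nn,l,st,ce=cv2.connectedComponentsWithStats(m*w)
    i=1+np.argmax(st[1:,4]); ys,xs=np.where(l==i)
    h=cv2.convexHull(np.c_[xs,ys].astype(np.int32)); e=cv2.fitEllipse(h); print(n,(u,v),st[i],e); D[n]=(C,e[0],im)
p=tri([ray(D[n][0],D[n][1]) for n in D]); print("dial centre",p.round(4))
for n in D:
    C,e,im=D[n]; q=onz(C,e,.075); print(n,"on .075",q.round(4))
    for rad in (.026,.032,.038,.044,.05):
        out=[]
        for a in range(0,360,4):
            w=q+rad*np.array([np.cos(np.radians(a)),np.sin(np.radians(a)),0]); x,y=proj(C,w).round().astype(int); g=im[y,x].astype(int)
            if g.max()<70: out.append(a)
            elif g[0]-g[1]>30: out.append(f"r{a}")
        print(rad,out)
# pickup / disc
t=lambda A:tri([ray(L(n)[2],uv) for n,uv in A])
print("disc",t([("w1",(263.1,222.4)),("w2",(404.6,180.6)),("w3",(547.3,180.5))]).round(4))
print("pickup top",t([("w2",(181.7,221.0)),("w3",(320.1,220.8))]).round(4))
```

```text
w4 (np.int64(156), np.int64(206)) [ 109  166   90   86 3888] ((153.8217315673828, 208.29791259765625), (82.73958587646484, 93.04120635986328), 124.0558853149414)
w5 (np.int64(284), np.int64(232)) [ 240  195   88   83 4488] ((283.73541259765625, 235.87327575683594), (82.43623352050781, 87.45466613769531), 90.0536880493164)
dial centre [ 0.4971 -0.3263  0.0764]
w4 on .075 [ 0.4975 -0.3269  0.075 ]
0.026 [0, 4, 8, 12, 244, 248, 252, 256, 260, 264, 268, 272, 276, 280, 284, 288, 292, 296, 300, 304, 308, 312, 316, 320, 324, 328, 332, 336, 340, 344, 348, 352, 356]
0.032 [76, 80, 84, 96, 104, 116, 244, 248, 264, 268, 272, 276, 280, 296, 300, 304, 308, 340, 348]
0.038 [244, 276, 284, 288]
0.044 [244]
0.05 [220, 236, 244]
w5 on .075 [ 0.4977 -0.3267  0.075 ]
0.026 [0, 4, 8, 12, 16, 20, 244, 248, 252, 264, 268, 272, 276, 280, 300, 304, 308, 312, 316, 320, 324, 328, 332, 336, 340, 344, 348, 352, 356]
0.032 [4, 244, 248, 280, 284, 288, 292]
0.038 [244]
0.044 [244]
0.05 [240, 244]
disc [0.4565 0.3172 0.116 ]
pickup top [0.5022 0.0635 0.1183]
```

Measured:
- The dial centre is at (0.4974, -0.3265), with the pointer heading -116°.
- The disc is at z = 0.116 (text says 0.117) and the pickup top at 0.1183 (text says 0.118), so both heights agree.

Next I'll align the tool with the knob bar.

>>> move_arm(
  commands=[
    {"hand": 0, "tx": 0, "ty": 0, "tz": 0, "roll": 1},
    {"hand": 0, "tx": 0, "ty": 0, "tz": 0, "roll": 1},
    {"hand": 0, "tx": 0, "ty": 0, "tz": 0, "roll": 1},
    {"hand": 0, "tx": 0, "ty": 0, "tz": 0, "roll": 1},
    {"hand": 0, "tx": 0, "ty": 0, "tz": 0, "roll": 1},
    {"hand": 0, "tx": 0, "ty": 0, "tz": 0, "roll": 1},
    {"hand": 0, "tx": 0, "ty": 0, "tz": 0, "roll": 1},
    {"hand": 0, "tx": 0, "ty": 0, "tz": 0, "roll": 1},
    {"hand": 0, "tx": 0, "ty": 0, "tz": 0, "roll": 1},
    {"hand": 0, "tx": 0, "ty": 0, "tz": 0, "roll": 1},
  ],
)

```text
time: 7.45
eef_pos: [0.4307, -0.2754, 0.3053]
tcp_rot: [1.944, 2.468, -0.0]
wrist_force: [-0.2, -0.5, -0.1]
opening: 1.0
grasp_force: 0.0
```

>>> move_arm(
  commands=[
    {"hand": 0, "tx": 0, "ty": 0, "tz": 0, "roll": 1},
    {"hand": 0, "tx": 0, "ty": 0, "tz": 0, "roll": 1},
    {"hand": 0, "tx": 0, "ty": 0, "tz": 0, "roll": 1},
    {"hand": 0, "tx": 0, "ty": 0, "tz": 0, "roll": 1},
    {"hand": 0, "tx": 0, "ty": 0, "tz": 0, "roll": 1},
    {"hand": 0, "tx": 0, "ty": 0, "tz": 0, "roll": 1},
    {"hand": 0, "tx": 0, "ty": 0, "tz": 0, "roll": 1},
    {"hand": 0, "tx": 0, "ty": 0, "tz": 0, "roll": 1},
    {"hand": 0, "tx": 0, "ty": 0, "tz": 0, "roll": 1},
    {"hand": 0, "tx": 0, "ty": 0, "tz": 0, "roll": 0.8},
  ],
)

```text
time: 8.45
eef_pos: [0.4307, -0.2753, 0.3053]
tcp_rot: [-2.659, -1.673, 0.0]
wrist_force: [-0.5, -0.3, 0.6]
opening: 0.999
grasp_force: 0.0
```

>>> move_arm(
  commands=[
    {"hand": 0, "tx": -0.2, "ty": 1, "tz": 1, "roll": 0},
    {"hand": 0, "tx": -0.2, "ty": 1, "tz": 1, "roll": 0},
    {"hand": 0, "tx": -0.2, "ty": 1, "tz": 1, "roll": 0},
    {"hand": 0, "tx": -0.2, "ty": 1, "tz": 1, "roll": 0},
    {"hand": 0, "tx": 0, "ty": 0.1, "tz": 1, "roll": 0},
    {"hand": 0, "tx": 0, "ty": 0, "tz": 1, "roll": 0},
    {"hand": 0, "tx": 0, "ty": 0, "tz": 0, "roll": 0},
    {"hand": 0, "tx": 0, "ty": 0, "tz": 0, "roll": 0},
  ],
)

```text
time: 9.25
eef_pos: [0.4978, -0.325, 0.1858]
tcp_rot: [-2.657, -1.676, 0.001]
wrist_force: [-0.5, -0.4, 0.8]
opening: 0.997
grasp_force: 0.0
```

```bash
python3 snap.py w6
python3 - <<'E'
from det import *
s,im,C=L("w6"); 
T=R.from_rotvec(s["tcp_rot"]).as_matrix(); c=np.array([.4974,-.3265,0])
print("tool y heading",np.degrees(np.arctan2(T[1,1],T[0,1])),"err tool",T.T@(c+[0,0,.088]-s["eef_pos"]))
for z in(.0765,.114): print(proj(C,c+[0,0,z]))
E
```

```text
9.25 [ 0.4978 -0.325   0.1858] [[0.431, 0.903, -0.0], [0.903, -0.431, -0.0], [-0.0, -0.0, -1.0]] [-0.25  0.32  0.93  1.67 -0.27  1.29  0.29]
tool y heading -25.49988162811849 err tool [-0.00148535  0.00026142  0.09775762]
[284.32230342 197.31875599]
[284.36870803 209.39477765]
```

View pics/w6.png

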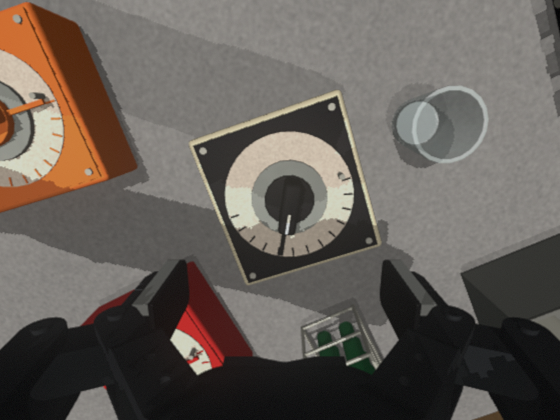

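The wrist view shows the dial centred near (289,196), with the pointer running down to about (281,254). I predicted (284,197), so I'll refine that.

Run:
```python
from det import *
s,im,C=L("w6"); T=R.from_rotvec(s["tcp_rot"]).as_matrix()
m=(im.max(2)>95).astype(np.uint8); w=np.zeros_like(m); cv2.circle(w,(289,195),70,1,-1)
# dial outer edge: hull of bright pixels within the black top
n,l,st,ce=cv2.connectedComponentsWithStats(m*w); i=1+np.argmax(st[1:,4]); ys,xs=np.where(l==i)
e=cv2.fitEllipse(cv2.convexHull(np.c_[xs,ys].astype(np.int32))); print(st[i],e); q=onz(C,e[0],.075); print("dial",q.round(4))
k=im.max(2)<60; k=(k&(w>0)); w2=np.zeros_like(m); cv2.circle(w2,(289,197),26,1,-1)
ys,xs=np.where(k&(w2>0)); print("dark centroid",xs.mean(),ys.mean(),xs.min(),xs.max(),ys.min(),ys.max())
# black top corners
m=cv2.inRange(im,(0,0,0),(70,70,70)); w3=np.zeros_like(m); cv2.rectangle(w3,(185,85),(385,290),255,-1)
screws=[(203,151),(332,106),(369,240),(252,276)]
P=np.array([onz(C,x,.069) for x in screws]); print("screw mean",P.mean(0).round(4))
for a,b in((0,1),(3,2),(0,3),(1,2)): d=P[b]-P[a]; print(np.linalg.norm(d).round(3),np.degrees(np.arctan2(d[1],d[0])).round(1))
for z in(.07,.075,.08): 
    t=onz(C,(281,254),z)-onz(C,e[0],z); print("pointer",np.degrees(np.arctan2(t[1],t[0])).round(1),np.linalg.norm(t).round(3))
print("tool err",(T.T@(q-s["eef_pos"])).round(4))
```

```text
[  224   131   130   126 10473] ((288.84808349609375, 193.42861938476562), (125.14551544189453, 129.51547241210938), 86.24756622314453)
dial [ 0.5024 -0.3254  0.075 ]
dark centroid 289.0056338028169 198.75098591549295 265 313 176 222
screw mean [ 0.5005 -0.3301  0.069 ]
0.117 -6.8
0.117 -6.8
0.127 -97.4
0.127 -97.2
pointer -122.4 0.06
pointer -122.4 0.059
pointer -122.4 0.057
tool err [0.0017 0.0043 0.1108]
```

Combining the views, I shift 2.7 mm along tool y, then lower and close on the knob.

>>> move_arm(
  commands=[
    {"hand": 0.3, "tx": 0, "ty": 0.13, "tz": 1, "roll": 0},
    {"hand": 0.5, "tx": 0, "ty": 0, "tz": 1, "roll": 0},
    {"hand": 0.5, "tx": 0, "ty": 0, "tz": 1, "roll": 0},
    {"hand": 0.5, "tx": 0, "ty": 0, "tz": 1, "roll": 0},
    {"hand": 0.5, "tx": 0, "ty": 0, "tz": 0.85, "roll": 0},
    {"hand": 0.5, "tx": 0, "ty": 0, "tz": 0, "roll": 0},
    {"hand": 0.8, "tx": 0, "ty": 0, "tz": 0, "roll": 0},
    {"hand": 1, "tx": 0, "ty": 0, "tz": 0, "roll": 0},
    {"hand": 1, "tx": 0, "ty": 0, "tz": 0, "roll": 0},
    {"hand": 1, "tx": 0, "ty": 0, "tz": 0, "roll": 0},
  ],
)

```text
time: 10.3
eef_pos: [0.5008, -0.3261, 0.089]
tcp_rot: [2.656, 1.676, 0.001]
wrist_force: [0.2, -1.0, -0.1]
opening: 0.0
grasp_force: 0.0
```

```bash
python3 snap.py w7
```

```text
10.3 [ 0.5008 -0.3261  0.089 ] [[0.431, 0.902, 0.001], [0.902, -0.431, -0.0], [0.0, 0.001, -1.0]] [-0.19  0.42  0.88  1.77 -0.36  1.12  0.36]
```

View pics/w7.png

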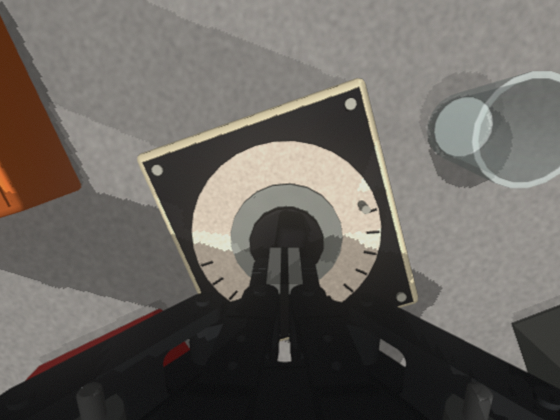

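The picture shows the fingers around the bar with a gap of about 25 px between them, yet the opening reads 0. I'll wait a moment and read the state again.

>>> move_arm(
  commands=[
    {"hand": 1, "tx": 0, "ty": 0, "tz": 0, "roll": 0},
    {"hand": 1, "tx": 0, "ty": 0, "tz": 0, "roll": 0},
    {"hand": 1, "tx": 0, "ty": 0, "tz": 0, "roll": -0.5},
    {"hand": 1, "tx": 0, "ty": 0, "tz": 0, "roll": -0.5},
    {"hand": 1, "tx": 0, "ty": 0, "tz": 0, "roll": -0.5},
    {"hand": 1, "tx": 0, "ty": 0, "tz": 0, "roll": -0.5},
    {"hand": 1, "tx": 0, "ty": 0, "tz": 0, "roll": 0},
  ],
)

```text
time: 11.05
eef_pos: [0.5004, -0.3259, 0.0884]
tcp_rot: [-2.533, -1.858, -0.0]
wrist_force: [0.7, 0.7, -0.2]
opening: -0.005
grasp_force: 0.0
```

```bash
python3 snap.py w8
python3 - <<'E'
from det import *
s=get_state(); print(s["torque"],s["wrist_force"],s["opening"],s["grasp_force"])
a=L("w7")[1][120:320,180:400];b=L("w8")[1][120:320,180:400]
save("m4",cv2.resize(np.hstack([a,b]),(800,364),interpolation=cv2.INTER_CUBIC))
E
```

```text
11.05 [ 0.5004 -0.3259  0.0884] [[0.301, 0.954, 0.0], [0.954, -0.301, 0.0], [0.0, 0.0, -1.0]] [-0.17  0.41  0.84  1.77 -0.34  1.11  0.48]
[-0.02218788  0.02562214 -0.01282897] [ 0.57531514  0.99327795 -0.31526468] -0.0015520047842048296 0.0
```

View pics/m4.png

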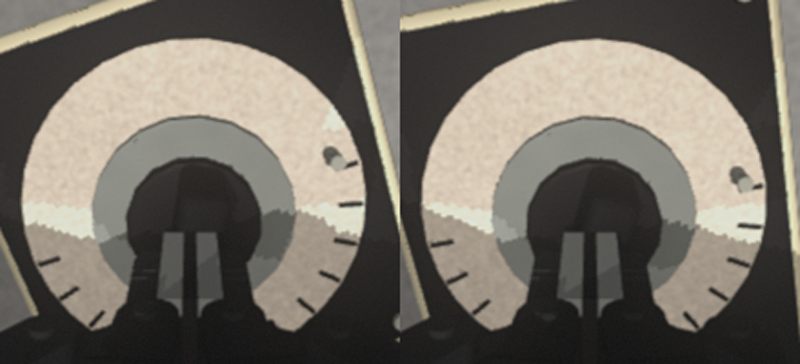

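The fingers are fully shut with no bar between them. I'll compare the knob's actual pixels with projected positions numerically.

Run:
```python
from det import *
for n in("w6","w7"):
    s,im,C=L(n); T=R.from_rotvec(s["tcp_rot"]).as_matrix(); c=np.array([.500,-.326,0])
    d=np.array([np.cos(np.radians(-119)),np.sin(np.radians(-119)),0])
    print(n,"tcp",proj(C,s["eef_pos"]).round(0),"disc c .084",proj(C,c+[0,0,.084]).round(0),"bar ends top",proj(C,c+.021*d+[0,0,.114]).round(0),proj(C,c-.021*d+[0,0,.114]).round(0),"base",proj(C,c+.021*d+[0,0,.084]).round(0),proj(C,c-.021*d+[0,0,.084]).round(0))
g=L("w6")[1].max(2)
print("w6 cols 258..320 step 2"); 
for y in range(166,262,3): print(y," ".join(f"{g[y,x]:3d}" for x in range(258,322,3)))
g=L("w7")[1].max(2)
print("w7")
for y in range(196,290,4): print(y," ".join(f"{g[y,x]:3d}" for x in range(240,332,4)))
```

```text
w6 tcp [284. 243.] disc c .084 [287. 198.] bar ends top [285. 233.] [289. 181.] base [285. 221.] [288. 174.]
w7 tcp [284. 243.] disc c .084 [283. 240.] bar ends top [280. 302.] [285. 223.] base [281. 274.] [285. 205.]
w6 cols 258..320 step 2
166 201 197 201 178 128 136 136 134 136 135 134 134 133 133 132 133 132 113 193 207 209 208
169 198 200 147 127 137 136 135 134 133 133 136 135 133 135 134 134 133 133 128 180 208 208
172 199 140 137 137 137 137 136 134 135 136 135 137 135 134 134 133 133 132 131 129 184 206
175 173 136 137 137 136 137 135 135 120  93  89  82  92 134 135 133 131 133 132 132 126 204
178 131 135 136 137 137 137  99  56  56  51  43  44  47  46  64 113 134 132 133 131 130 143
181 133 134 135 135 136  66  55  54  55  46  45  43  43  44  44  47  99 133 132 131 131 130
184 134 135 135 136  81  53  55  54  53  44  46  45  45  45  44  51  48  89 133 131 131 131
187 136 137 135 109  52  54  53  53  53  46  52  52  50  48  46  45  53  50 133 132 131 131
190 135 135 135  58  53  52  54  53  50  47  54  53  52  51  47  44  49  50 101 132 132 131
193 134 134 126  50  52  52  5
[... 3692 characters left out ...]
  33  33  33  33  98  95  89
264 106 106 107 101  39  38  36  69  88  88  69  32  66  77  75  70  33  32  35  87 106 105 107
268 157 105 105  90  39  49  48  74  87  87  69  28  55  74  74  67  35  34  36  81 105 104 106
272 156 150 105  60  49  44  35  80  87  87  59  31  54  74  74  74  32  33  35  47 105 104 150
276 164 158 143  34  35  33  31  75  87  75  50  28  49  73  73  74  30  30  30  33 104 156 162
280 157 157 158  35  32  30  30  75  73  74  48  28  46  74  73  74  27  29  30  29 166 159 155
284 153 161 145  34  34  31  31  46  92  95  49  30  49  92  91  49  29  28  29  31 141 155 161
288 155 158  33  30  32  33  32  28  27  57  55  31  51  59  27  26  25  31  27  31  31 167 158
```

Run:
```python
from det import *
C6=L("w6")[2];C7=L("w7")[2]
for a,b in(((203,151),(157,170)),((332,106),(351,104)),((369,240),(402,297)),((292.5,186.5),(290,231))):
    p=tri([ray(C6,a),ray(C7,b)]); print(p.round(4),(proj(C6,p)-a).round(1),(proj(C7,p)-b).round(1))
P6=np.array([(203,151),(332,106),(369,240)],float);P7=np.array([(157,170),(351,104),(402,297)],float)
# height at which screw spacings agree in each view
for z in(.05,.06,.069,.08):
    for P,C in((P6,C6),(P7,C7)):
        W=[onz(C,p,z) for p in P]; print(z,np.linalg.norm(W[1]-W[0]).round(4),np.linalg.norm(W[2]-W[1]).round(4),end=" | ")
    print()
```

```text
[ 0.4514 -0.2602  0.072 ] [-0.1 -0.1] [0.1 0.2]
[ 0.5668 -0.2745  0.0667] [0.  0.4] [-0.  -0.6]
[ 0.5503 -0.3979  0.0732] [-0.  0.] [ 0.1 -0. ]
[ 0.5103 -0.3132  0.1118] [-0.4 -0. ] [0.6 0. ]
0.05 0.1247 0.1353 | 0.05 0.1289 0.1401 | 
0.06 0.1206 0.1308 | 0.06 0.1227 0.1333 | 
0.069 0.1169 0.1268 | 0.069 0.1171 0.1272 | 
0.08 0.1124 0.1219 | 0.08 0.1102 0.1198 |
```

Run:
```python
from det import *
g=L("w8")[1].max(2)
for y in range(200,300,4): print(y," ".join(f"{g[y,x]:3d}" for x in range(240,332,4)))
```

```text
200 215 214 139 147 148 148 147 146 145 144 144 145 145 145 146 145 144 143 142 143 143 135 198
204 220 126 146 146 146 147 146 146 146 144 144 144 145 145 145 146 145 144 143 142 142 141 140
208 127 143 145 145 145 146 146 146 145 103  52  47  48  55  65 134 144 144 143 143 142 142 143
212 144 144 146 144 144 146 146  48  49  60  60  57  47  49  54  52  53 134 143 143 141 142 141
216 144 145 145 145 145 130  46  59  55  53  52  44  44  45  45  46  47  48  97 144 142 142 142
220 145 145 145 144 125  50  56  53  52  52  51  43  43  43  43  44  43  46  50  99 142 142 142
224 145 145 144 145  50  54  53  52  50  52  47  40  42  42  43  41  43  43  53  48 142 143 142
228 143 142 143 122  54  51  51  50  48  49  40  40  41  40  40  42  40  42  49  52  77 143 142
232 142 142 143  49  53  51  50  48  48  48  40  39  46  44  46  42  43  41  45  49  47 141 141
236 143 143 143  52  51  50  49  49  47  44  37  41  46  45  45  44  43  44  45  49  46 140 141
240 142 142 142  48  49  49  46  45  44  37  34  41  45  44  43  44  43  42  47  47  47  88 142
244 141 140 142  48  48  46  47  45  40  35 
[... 599 characters left out ...]
  36  35  36  80 106 103 108
272 161 137 108  60  43  37  36  86  90  89  62  33  56  75  75  74  33  34  36  49 104 106 123
276 162 165 146  38  33  34  33  76  89  88  51  26  48  75  75  76  31  33  29  32 104 135 164
280 162 159 160  34  33  32  31  76  79  75  49  26  48  75  74  75  31  29  34  31 162 159 161
284 165 161 147  34  35  33  30  47  93  95  51  30  48  94  93  50  29  30  30  30 140 158 160
288 164 156  36  33  33  32  32  30  31  56  54  32  51  60  28  28  26  27  29  31  33 167 167
292 158  43  33  31  41  40  35  26  26  25  54  32  51  25  26  27  30  30  33  29  30  35 169
296 162  31  32  29  29  35  29  28  27  26  28  28  28  26  24  28  26  28  28  30  30  29 157
```

>>> move_arm(
  commands=[
    {"hand": 0.5, "tx": 0, "ty": 0, "tz": 0, "roll": 0},
    {"hand": 0.5, "tx": 0, "ty": 0, "tz": 0, "roll": 0},
    {"hand": 0.5, "tx": 0, "ty": 0, "tz": 0, "roll": 0},
    {"hand": 0.5, "tx": 0, "ty": 0, "tz": 0, "roll": 0},
  ],
)

```text
time: 11.5
eef_pos: [0.5004, -0.3258, 0.0883]
tcp_rot: [-2.534, -1.857, 0.0]
wrist_force: [-1.1, -0.7, 0.4]
opening: 0.503
grasp_force: 0.0
```

```bash
python3 snap.py w9
python3 - <<'E'
from det import *
a,b=L("w8")[1],L("w9")[1]
f=lambda i:np.clip(i[180:330,200:360].astype(float)*2.6-50,0,255).astype(np.uint8)
save("m5",cv2.resize(np.hstack([f(a),f(b)]),(800,375),interpolation=cv2.INTER_CUBIC))
E
```

```text
11.5 [ 0.5004 -0.3258  0.0883] [[0.301, 0.954, -0.0], [0.954, -0.301, -0.0], [-0.0, -0.0, -1.0]] [-0.17  0.41  0.84  1.77 -0.34  1.11  0.48]
```

View pics/m5.png

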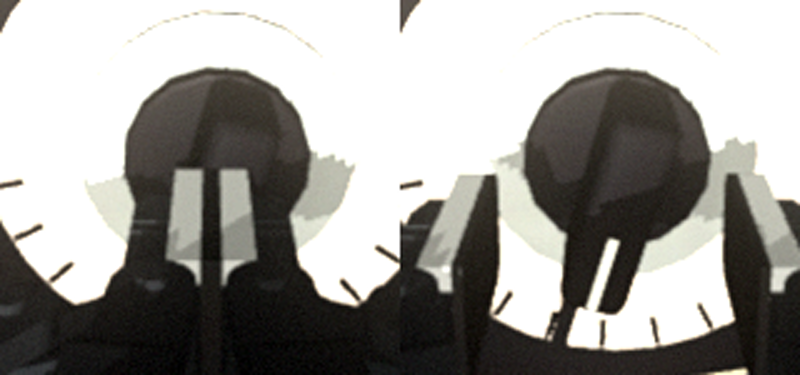

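With the fingers open I can see the bar between them. In m5 it runs from about (630,90) to (590,310), and the fingertips are 92 px apart, which puts them at a depth of 0.150 m. The real fingertips therefore sit about 29 mm behind the reported TCP, and the gripper shut above the bar. I'll correct for that: roll +14°, go 27 mm lower, then close.

>>> move_arm(
  commands=[
    {"hand": 0.5, "tx": -0.07, "ty": 0.07, "tz": 0, "roll": 1},
    {"hand": 0.5, "tx": 0, "ty": 0, "tz": 0.2, "roll": 1},
    {"hand": 0.5, "tx": 0, "ty": 0, "tz": 0.4, "roll": 1},
    {"hand": 0.5, "tx": 0, "ty": 0, "tz": 0.4, "roll": 0.5},
    {"hand": 0.5, "tx": 0, "ty": 0, "tz": 0.3, "roll": 0},
    {"hand": 0.5, "tx": 0, "ty": 0, "tz": 0, "roll": 0},
    {"hand": 0.75, "tx": 0, "ty": 0, "tz": 0, "roll": 0},
    {"hand": 1, "tx": 0, "ty": 0, "tz": 0, "roll": 0},
    {"hand": 1, "tx": 0, "ty": 0, "tz": 0, "roll": 0},
    {"hand": 1, "tx": 0, "ty": 0, "tz": 0, "roll": 0},
  ],
)

```text
time: 12.55
eef_pos: [0.5015, -0.3279, 0.0628]
tcp_rot: [2.741, 1.535, 0.001]
wrist_force: [-0.3, -0.5, 3.4]
opening: 0.152
grasp_force: 60.4
```

Gripped: 13 mm, 60 N. Turning counter-clockwise, about 114° in total.

>>> move_arm(
  commands=[
    {"hand": 1, "tx": 0, "ty": 0, "tz": 0, "roll": -1},
    {"hand": 1, "tx": 0, "ty": 0, "tz": 0, "roll": -1},
    {"hand": 1, "tx": 0, "ty": 0, "tz": 0, "roll": -1},
    {"hand": 1, "tx": 0, "ty": 0, "tz": 0, "roll": -1},
    {"hand": 1, "tx": 0, "ty": 0, "tz": 0, "roll": -1},
    {"hand": 1, "tx": 0, "ty": 0, "tz": 0, "roll": -1},
    {"hand": 1, "tx": 0, "ty": 0, "tz": 0, "roll": -1},
    {"hand": 1, "tx": 0, "ty": 0, "tz": 0, "roll": -1},
    {"hand": 1, "tx": 0, "ty": 0, "tz": 0, "roll": -1},
    {"hand": 1, "tx": 0, "ty": 0, "tz": 0, "roll": -1},
  ],
)

```text
time: 13.55
eef_pos: [0.5007, -0.3277, 0.0628]
tcp_rot: [-2.048, -2.382, 0.0]
wrist_force: [-3.7, 2.1, 6.0]
opening: 0.152
grasp_force: 61.2
```

>>> move_arm(
  commands=[
    {"hand": 1, "tx": 0, "ty": 0, "tz": 0, "roll": -1},
    {"hand": 1, "tx": 0, "ty": 0, "tz": 0, "roll": -1},
    {"hand": 1, "tx": 0, "ty": 0, "tz": 0, "roll": -1},
    {"hand": 1, "tx": 0, "ty": 0, "tz": 0, "roll": -1},
    {"hand": 1, "tx": 0, "ty": 0, "tz": 0, "roll": -1},
    {"hand": 1, "tx": 0, "ty": 0, "tz": 0, "roll": -1},
    {"hand": 1, "tx": 0, "ty": 0, "tz": 0, "roll": -1},
    {"hand": 1, "tx": 0, "ty": 0, "tz": 0, "roll": -1},
    {"hand": 1, "tx": 0, "ty": 0, "tz": 0, "roll": -1},
    {"hand": 1, "tx": 0, "ty": 0, "tz": 0, "roll": -1},
  ],
)

```text
time: 14.55
eef_pos: [0.4999, -0.3281, 0.0628]
tcp_rot: [-1.11, -2.937, 0.0]
wrist_force: [-7.1, 1.5, 8.1]
opening: 0.148
grasp_force: 61.4
```

>>> move_arm(
  commands=[
    {"hand": 1, "tx": 0, "ty": 0, "tz": 0, "roll": -1},
    {"hand": 1, "tx": 0, "ty": 0, "tz": 0, "roll": -1},
    {"hand": 1, "tx": 0, "ty": 0, "tz": 0, "roll": -1},
    {"hand": 1, "tx": 0, "ty": 0, "tz": 0, "roll": -1},
    {"hand": 1, "tx": 0, "ty": 0, "tz": 0, "roll": -1},
    {"hand": 1, "tx": 0, "ty": 0, "tz": 0, "roll": -1},
    {"hand": 1, "tx": 0, "ty": 0, "tz": 0, "roll": -1},
    {"hand": 1, "tx": 0, "ty": 0, "tz": 0, "roll": 0},
  ],
)

```text
time: 15.35
eef_pos: [0.4996, -0.3286, 0.0628]
tcp_rot: [-0.368, -3.118, 0.001]
wrist_force: [-7.7, 0.6, 7.0]
opening: 0.15
grasp_force: 61.1
```

```bash
cat > st.py <<'E'
from h import *
s=get_state(); T=R.from_rotvec(s["tcp_rot"]).as_matrix()
print(round(s["time"],2),s["eef_pos"].round(4),"yh",np.degrees(np.arctan2(T[1,1],T[0,1])).round(1),"F",s["wrist_force"].round(1),"M",s["torque"].round(2),round(s["opening"],3),round(s["grasp_force"],1),s["qpos"].round(2))
E
python3 st.py
```

```text
15.35 [ 0.4996 -0.3286  0.0628] yh 76.5 F [-7.7  0.6  7. ] M [-0.17  1.47  0.05] 0.15 61.1 [ 0.11  0.37  0.49  1.78 -0.2   1.04  2.  ]
```

>>> move_arm(
  commands=[
    {"hand": 1, "tx": 0, "ty": 0, "tz": 0, "roll": -0.5},
    {"hand": 1, "tx": 0, "ty": 0, "tz": 0, "roll": -0.5},
    {"hand": 1, "tx": 0, "ty": 0, "tz": 0, "roll": -0.5},
    {"hand": 1, "tx": 0, "ty": 0, "tz": 0, "roll": 0},
    {"hand": 1, "tx": 0, "ty": 0, "tz": 0, "roll": 0},
  ],
)

```text
time: 15.85
eef_pos: [0.4996, -0.3288, 0.0628]
tcp_rot: [-0.208, -3.133, 0.001]
wrist_force: [-7.1, -0.8, 7.3]
opening: 0.152
grasp_force: 61.2
```

```bash
python3 st.py
```

```text
15.85 [ 0.4996 -0.3288  0.0628] yh 82.4 F [-7.1 -0.8  7.3] M [-0.14  1.52  0.01] 0.152 61.2 [ 0.12  0.37  0.47  1.78 -0.19  1.04  2.1 ]
```

>>> move_arm(
  commands=[
    {"hand": 1, "tx": 0, "ty": 0, "tz": 0, "roll": -0.5},
    {"hand": 1, "tx": 0, "ty": 0, "tz": 0, "roll": 0},
    {"hand": 1, "tx": 0, "ty": 0, "tz": 0, "roll": 0},
  ],
)

```text
time: 16.15
eef_pos: [0.4996, -0.3288, 0.0628]
tcp_rot: [-0.156, -3.136, 0.0]
wrist_force: [-7.2, -0.7, 7.4]
opening: 0.152
grasp_force: 63.3
```

```bash
python3 st.py
```

```text
16.15 [ 0.4996 -0.3288  0.0628] yh 84.3 F [-7.2 -0.7  7.4] M [-0.14  1.44 -0.77] 0.152 63.3 [ 0.13  0.37  0.46  1.78 -0.18  1.04  2.13]
```

The stop shows as Mz = -0.77 N m. I'll ease back a little, release and rise.

>>> move_arm(
  commands=[
    {"hand": 1, "tx": 0, "ty": 0, "tz": 0, "roll": 0.3},
    {"hand": 0.6, "tx": 0, "ty": 0, "tz": 0, "roll": 0},
    {"hand": 0.5, "tx": 0, "ty": 0, "tz": 0, "roll": 0},
    {"hand": 0.5, "tx": 0, "ty": 0, "tz": -0.5, "roll": 0},
    {"hand": 0.3, "tx": 0, "ty": 0, "tz": -1, "roll": 0},
    {"hand": 0, "tx": 0, "ty": 0, "tz": -1, "roll": 0},
    {"hand": 0, "tx": 0, "ty": 0, "tz": -1, "roll": 0},
    {"hand": 0, "tx": 0, "ty": 0, "tz": -1, "roll": 0},
    {"hand": 0, "tx": 0, "ty": 0, "tz": -1, "roll": 0},
    {"hand": 0, "tx": 0, "ty": 0, "tz": -0.5, "roll": 0},
  ],
)

```text
time: 17.15
eef_pos: [0.5021, -0.328, 0.1849]
tcp_rot: [0.183, 3.133, -0.002]
wrist_force: [0.9, -0.2, 1.1]
opening: 1.001
grasp_force: 0.0
```

```bash
python3 snap.py w10
python3 - <<'E'
from det import *
s,im,C=L("w10"); q=np.array([.4985,-.328,.075])
print(proj(C,q))
for rad in (.026,.032,.038,.044,.05):
    out=[]
    for a in range(-180,180,2):
        w=q+rad*np.array([np.cos(np.radians(a)),np.sin(np.radians(a)),0]); x,y=proj(C,w).round().astype(int)
        if 0<=y<420 and im[y,x].max()<75: out.append(a)
    print(rad,out)
E
```

```text
17.15 [ 0.5021 -0.328   0.1849] [[-0.993, 0.117, 0.003], [0.117, 0.993, -0.001], [-0.003, -0.001, -1.0]] [ 0.1   0.25  0.49  1.64 -0.12  1.27  2.06]
[284.20297864 192.07869418]
0.026 [-64, -60, -56, -54, -52, -50, -48, -46, -44, -42, -40, -38, -36, -34, -32, -30, -28, -26, -24, -22, -20, -18, -16, -6, -4, -2, 0, 2, 4, 6, 8, 10, 12, 14]
0.032 [-24, -22, -20, -18, -16, -14, -12, -6, -4, -2, 0, 2, 4, 6]
0.038 [-10, -8]
0.044 [-10, -8]
0.05 [-140, -110, -96, -52, -10, -8, -2]
```

The pointer is now at about -9°, against the meter x axis at -7°, and the stop torque confirms it. On to the pickup.

>>> move_arm(
  commands=[
    {"hand": 0, "tx": 0.11, "ty": 1, "tz": 0, "roll": 0},
    {"hand": 0, "tx": 0.11, "ty": 1, "tz": 0, "roll": 0},
    {"hand": 0, "tx": 0.11, "ty": 1, "tz": 0, "roll": 0},
    {"hand": 0, "tx": 0.11, "ty": 1, "tz": 0, "roll": 0},
    {"hand": 0, "tx": 0.11, "ty": 1, "tz": 0, "roll": 0},
    {"hand": 0, "tx": 0.11, "ty": 1, "tz": 0, "roll": 0},
    {"hand": 0, "tx": 0.11, "ty": 1, "tz": 0, "roll": 0},
    {"hand": 0, "tx": 0.11, "ty": 1, "tz": 0, "roll": 0},
    {"hand": 0, "tx": 0.11, "ty": 1, "tz": 0, "roll": 0},
    {"hand": 0, "tx": 0.11, "ty": 1, "tz": 0, "roll": 0},
  ],
)

```text
time: 18.2
eef_pos: [0.5025, -0.1254, 0.1818]
tcp_rot: [-0.183, -3.136, 0.0]
wrist_force: [-0.5, -0.2, 0.8]
opening: 1.0
grasp_force: 0.0
```

>>> move_arm(
  commands=[
    {"hand": 0, "tx": 0.11, "ty": 1, "tz": 0, "roll": 0},
    {"hand": 0, "tx": 0.11, "ty": 1, "tz": 0, "roll": 0},
    {"hand": 0, "tx": 0.11, "ty": 1, "tz": 0, "roll": 0},
    {"hand": 0, "tx": 0.11, "ty": 1, "tz": 0, "roll": 0},
    {"hand": 0, "tx": 0.11, "ty": 1, "tz": 0, "roll": 0},
    {"hand": 0, "tx": 0.11, "ty": 1, "tz": 0, "roll": 0},
    {"hand": 0, "tx": 0.11, "ty": 1, "tz": 0, "roll": 0},
    {"hand": 0, "tx": 0.11, "ty": 1, "tz": 0, "roll": 0},
    {"hand": 0, "tx": 0.11, "ty": 1, "tz": 0, "roll": 0},
    {"hand": 0, "tx": 0, "ty": 0, "tz": 0, "roll": 0},
  ],
)

```text
time: 19.2
eef_pos: [0.5037, 0.0578, 0.1816]
tcp_rot: [-0.177, -3.136, -0.001]
wrist_force: [0.3, 0.1, -0.3]
opening: 1.001
grasp_force: 0.0
```

```bash
python3 snap.py w11
python3 - <<'E'
from det import *
s,im,C=L("w11"); T=R.from_rotvec(s["tcp_rot"]).as_matrix()
u,v=proj(C,[.503,.0625,.118]).round().astype(int); print(u,v,im[v-6:v+7:6,u-6:u+7:6].max(2).tolist())
r=45; c=im[v-r:v+r,u-r:u+r].astype(int); 
for th in (110,140,170):
    print(th,[([x[0][0]+u-r,x[0][1]+v-r],)+x[1:] for x in comps((c.max(2)>th)&(c.max(2)-c.min(2)<30),60,4000)])
print("dark",[([x[0][0]+u-r,x[0][1]+v-r],)+x[1:] for x in comps(c.max(2)<45,20,2000)])
save("m6",cv2.resize(im[v-80:v+80,u-110:u+110],(800,582),interpolation=cv2.INTER_CUBIC))
E
```

```text
19.2 [0.5037 0.0578 0.1816] [[-0.994, 0.113, -0.001], [0.113, 0.994, 0.001], [0.001, 0.001, -1.0]] [-0.37  0.05  0.17  1.85 -0.01  1.24  1.27]
291 210 [[44, 42, 39], [40, 39, 39], [61, 33, 35]]
110 [([np.float64(262.6), np.float64(172.4)], 216, [25, 18]), ([np.float64(329.9), np.float64(173.8)], 153, [13, 18]), ([np.float64(298.8), np.float64(233.2)], 2109, [90, 74]), ([np.float64(291.3), np.float64(199.4)], 336, [35, 20])]
140 [([np.float64(291.4), np.float64(199.3)], 269, [35, 18])]
170 [([np.float64(293.7), np.float64(199.0)], 166, [28, 16])]
dark [([np.float64(291.6), np.float64(209.8)], 232, [18, 18])]
```

View pics/m6.png

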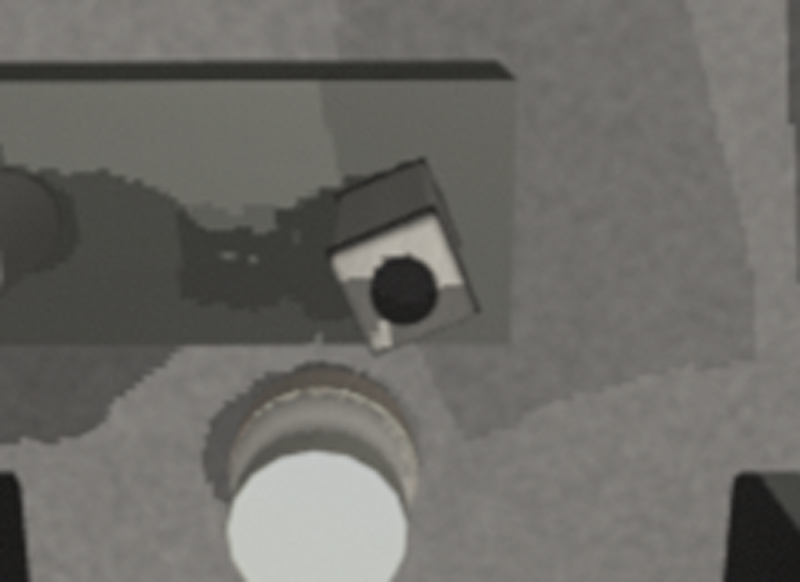

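The close view shows the pickup's square top with its dark socket at pixel (291.6,209.8). It is turned about 23° counter-clockwise from the stand. The jar lies nearer in the picture at (268,274), low enough to clear. Next I calibrate the wrist-camera bias on the knob axis I now know, and compute the grasp.

Run:
```python
from det import *
s,im,C=L("w10"); T=R.from_rotvec(s["tcp_rot"]).as_matrix()
u,v=proj(C,[.4985,-.328,.075]); m=(im.max(2)>95).astype(np.uint8); w=np.zeros_like(m); cv2.circle(w,(int(u),int(v)),72,1,-1)
n,l,st,ce=cv2.connectedComponentsWithStats(m*w); i=1+np.argmax(st[1:,4]); ys,xs=np.where(l==i)
e=cv2.fitEllipse(cv2.convexHull(np.c_[xs,ys].astype(np.int32))); q=onz(C,e[0],.072); print(st[i],e,q.round(4))
b=T.T@(np.array([.4996,-.3288,.072])-q); print("bias tool",b.round(4))
s,im,C=L("w11"); T=R.from_rotvec(s["tcp_rot"]).as_matrix()
p=onz(C,(291.6,209.8),.118); print("pickup",p.round(4),"jar",onz(C,(268.2,274.4),.06).round(3))
print("w2,w3,w11 tri",tri([ray(L("w2")[2],(181.7,221.0)),ray(L("w3")[2],(320.1,220.8)),ray(C,(291.6,209.8))]).round(4))
cr=np.array([(330,252),(433,208),(478,310),(375,353)])/3.636+[291-110,210-80]
W=np.array([onz(C,x,.118) for x in cr]); d=np.diff(np.vstack([W,W[:1]]),axis=0); print("sides",np.linalg.norm(d,axis=1).round(4),np.degrees(np.arctan2(d[:,1],d[:,0])).round(1),"mean",W.mean(0).round(4))
h=np.radians(106.6); 
for P in(p,p+T@b*[1,1,0]):
    D=P-s["eef_pos"]; print("after roll: tx,ty",(D[:2]@[np.cos(h+np.pi/2),np.sin(h+np.pi/2)]).round(4),(D[:2]@[np.cos(h),np.sin(h)]).round(4))
```

```text
[ 218  127  131  127 9920] ((283.1240234375, 189.73757934570312), (126.94593811035156, 130.06886291503906), 92.39798736572266) [ 0.497  -0.3288  0.072 ]
bias tool [-0.0026  0.0003  0.    ]
pickup [0.5027 0.0631 0.118 ] jar [0.584 0.033 0.06 ]
w2,w3,w11 tri [0.5024 0.0633 0.118 ]
sides [0.0227 0.0235 0.0232 0.0236] [ 107.3   17.6  -72.6 -163.6] mean [0.501  0.0637 0.118 ]
after roll: tx,ty -0.0006 0.0053
after roll: tx,ty -0.0031 0.0046
```

>>> move_arm(
  commands=[
    {"hand": 0.3, "tx": 0, "ty": 0, "tz": 0, "roll": -1},
    {"hand": 0.3, "tx": 0, "ty": 0, "tz": 0, "roll": -1},
    {"hand": 0.3, "tx": 0, "ty": 0, "tz": 0, "roll": -1},
    {"hand": 0.3, "tx": 0, "ty": 0, "tz": 0, "roll": -1},
    {"hand": 0.3, "tx": 0, "ty": 0, "tz": 0, "roll": -1},
    {"hand": 0.3, "tx": 0, "ty": 0, "tz": 0, "roll": -0.9},
    {"hand": 0.3, "tx": -0.1, "ty": 0.25, "tz": 1, "roll": 0},
    {"hand": 0.3, "tx": 0, "ty": 0, "tz": 1, "roll": 0},
    {"hand": 0.3, "tx": 0, "ty": 0, "tz": 0, "roll": 0},
    {"hand": 0.3, "tx": 0, "ty": 0, "tz": 0, "roll": 0},
  ],
)

```text
time: 20.25
eef_pos: [0.5045, 0.0592, 0.1424]
tcp_rot: [0.46, -3.107, 0.001]
wrist_force: [0.6, 0.5, 0.9]
opening: 0.701
grasp_force: 0.0
```

```bash
python3 snap.py w12; python3 st.py
python3 - <<'E'
from det import *
s,im,C=L("w12"); u,v=proj(C,[.502,.0633,.118]).round().astype(int); print(u,v)
g=im.max(2)
for y in range(v-30,v+34,4): print(y," ".join(f"{g[y,x]:3d}" for x in range(u-36,u+40,4)))
r=45; c=g[v-r:v+r,u-r:u+r]; print([([x[0][0]+u-r,x[0][1]+v-r],)+x[1:] for x in comps(c<50,20,2000)])
E
```

```text
20.25 [0.5045 0.0592 0.1424] [[-0.957, -0.289, -0.001], [-0.289, 0.957, -0.001], [0.001, -0.0, -1.0]] [-0.36  0.09  0.16  1.89 -0.02  1.16  1.67]
20.3 [0.5051 0.0594 0.1431] yh 106.8 F [-0.4  0.2 -0.1] M [ 0.01 -0.03 -0.01] 0.702 0.0 [-0.36  0.09  0.16  1.89 -0.02  1.16  1.67]
292 228
198  78  78  76  71  66  76  76  77  79  80  80  79  78  99 108 107 108 108 108
202  63  64  64  64  63  77  78  78  78  82  80  78  79  84 106 107 107 108 108
206  65  63  64  64  64  74  73  74  73  74  75  71  72  67 105 106 107 108 117
210  64  64  64  64  59  90  87  89  88  91  89  88  87  87  86 105 106 106 115
214  66  64  85  93  62 108 107 110 110 111 111 108 108 108  99 105 107 115 117
218 101 101 101 102  93 105 109 109 109  79 102 109 109 110  96 106 105 119 120
222 100 101 101 101  93 107 108  68  30  33  32  52 110 111  96 105 112 120 120
226 100 100 101 101  95 107 110  32  34  36  33  32 113 108 104 105 121 120 121
230 106 100 102 101 100 108 112  35  33  36  36  35  90 109 104 114 119 121 114
234 129 133 120 100 101 108 111  33  34  39  34  33 112 108 102 120 122 116 119
238 122 135 134 127 120 108 110  96  34  34  33  86 110 108 111 118 118 120 118
242  98 116 134 133 133 110 109 108 110 176 132 109 140 112 117 120 120 118 115
246 101  98 129 130 128 119 110 112 117 119 107 102 105 112 118 119 117 117 121
250 142 100 123 136 124 115 116 113 117 115 123 118 113 119 119 120 118 117 119
254 130 143 116 130 134 118 118 117 114 122 120 122 117 121 115 117 120 118 119
258 144 152 109 132 133 115 117 119 115 116 120 115 116 122 117 114 119 120 122
[([np.float64(288.0), np.float64(188.0)], 27, [26, 2]), ([np.float64(291.0), np.float64(207.6)], 78, [38, 4]), ([np.float64(292.1), np.float64(229.39999999999998)], 354, [21, 22])]
```

>>> move_arm(
  commands=[
    {"hand": 0.3, "tx": -0.1, "ty": 0.2, "tz": 1, "roll": 0},
    {"hand": 0.3, "tx": 0, "ty": 0, "tz": 1, "roll": 0},
    {"hand": 0.3, "tx": 0, "ty": 0, "tz": 1, "roll": 0},
    {"hand": 0.3, "tx": 0, "ty": 0, "tz": 1, "roll": 0},
    {"hand": 0.3, "tx": 0, "ty": 0, "tz": 1, "roll": 0},
    {"hand": 0.3, "tx": 0, "ty": 0, "tz": 0, "roll": 0},
    {"hand": 0.6, "tx": 0, "ty": 0, "tz": 0, "roll": 0},
    {"hand": 1, "tx": 0, "ty": 0, "tz": 0, "roll": 0},
    {"hand": 1, "tx": 0, "ty": 0, "tz": 0, "roll": 0},
    {"hand": 1, "tx": 0, "ty": 0, "tz": 0, "roll": 0},
  ],
)

```text
time: 21.3
eef_pos: [0.5066, 0.0646, 0.0439]
tcp_rot: [-0.461, 3.105, 0.0]
wrist_force: [-0.9, -0.3, 6.5]
opening: 0.273
grasp_force: 58.6
```

```bash
python3 st.py
```

```text
21.3 [0.5066 0.0646 0.0439] yh 106.9 F [-0.9 -0.3  6.5] M [-0.2   0.28  0.  ] 0.273 58.6 [-0.35  0.2   0.15  1.99 -0.04  0.95  1.68]
```

The pickup is gripped at 23.2 mm with 59 N. The tool stays vertical and only rolls, so the 20° tilt has to come from pivoting the pickup between the pads. I'll lift it 24 mm so the neck is just inside the hole, then pull it towards tool +x so it leans on the hole's rim.

>>> move_arm(
  commands=[
    {"hand": 1, "tx": 0, "ty": 0, "tz": -0.3, "roll": 0},
    {"hand": 1, "tx": 0, "ty": 0, "tz": -0.4, "roll": 0},
    {"hand": 1, "tx": 0, "ty": 0, "tz": -0.5, "roll": 0},
    {"hand": 1, "tx": 0, "ty": 0, "tz": 0, "roll": 0},
    {"hand": 1, "tx": 0, "ty": 0, "tz": 0, "roll": 0},
  ],
)

```text
time: 21.8
eef_pos: [0.5057, 0.0645, 0.0667]
tcp_rot: [-0.461, 3.107, 0.0]
wrist_force: [-0.2, -0.2, -2.0]
opening: 0.268
grasp_force: 58.8
```

```bash
python3 snap.py w13; python3 st.py
cat > sock.py <<'E'
import sys
from det import *
s,im,C=L(sys.argv[1]); g=im.max(2)
for th in(40,50,60): print(th,[(x[0],x[1],x[2]) for x in comps(g[180:320,230:340]<th,100,3000)],"(+230,+180)")
for y in range(215,330,5): print(y," ".join(f"{g[y,x]:3d}" for x in range(240,334,5)))
E
python3 sock.py w13
```

```text
21.8 [0.5057 0.0645 0.0667] [[-0.957, -0.29, 0.001], [-0.29, 0.957, 0.0], [-0.001, -0.0, -1.0]] [-0.36  0.17  0.16  1.97 -0.03  1.    1.68]
21.85 [0.5054 0.0645 0.0663] yh 106.9 F [ 0.5  0.1 -1.2] M [ 0.01 -0.01 -0.04] 0.276 58.8 [-0.36  0.17  0.16  1.97 -0.03  1.    1.68]
40 [([7.1, 115.2], 778, [19, 62]), ([101.5, 115.6], 812, [20, 61]), ([53.9, 97.7], 305, [72, 9]), ([54.0, 131.8], 571, [40, 18])] (+230,+180)
50 [([53.3, 43.7], 105, [48, 6]), ([52.8, 95.9], 371, [73, 38]), ([7.2, 114.8], 800, [19, 62]), ([101.4, 115.0], 845, [20, 61]), ([53.9, 131.7], 592, [41, 18])] (+230,+180)
60 [([53.3, 42.9], 173, [49, 16]), ([53.3, 94.4], 462, [73, 41]), ([7.3, 113.9], 834, [19, 63]), ([101.3, 114.4], 873, [21, 62]), ([54.0, 131.6], 601, [41, 19])] (+230,+180)
215  84  84  86  85  85  71  60  75  78  80  79  69  66  71  70  72  72  73  72
220  83  84  83  85  69  66  52  76  79  79  79  78  53  72  71  71  71  73  71
225  85  84  83  73  55  54  61  58  60  60  63  64  56  48  70  71  71  71  72
230  70  83  76  69  65  84  84  83  85  87  86  84  85  85  68  71  70  71  72
235  69  69  69  
[... 802 characters left out ...]
  95  93  96  94  94  96  96  97  93  93  94  91  48 105  58
290  29 104 106 118 115 116 119 116 121 121 119 120 114 115 114 113  72  39  32
295  27  28 106 116 115 120 117 122 121 121 123 119 118 119 117 118  57  29  30
300  28  26 102 116 119 118 119 122 121 103 119 117 118 115 119 119  46  28  29
305  27  26  98 119 118 118  86  24  28  27  27  28 117 119 119 118  40  29  30
310  27  25  98 117 118 109  28  28  28  29  28  29  25 119 122 114  35  30  27
315  26  26  97 118 120  28  28  27  29  29  26  30  27 108 120 118  31  27  26
320  27  24  91 120 121  25  25  26  28  28  27  29  27  89 121 116  31  27  28
325  28  27  87 120 120  23  26  29  28  29  29  28  26  72 119 115  28  27  24
```

>>> move_arm(
  commands=[
    {"hand": 1, "tx": 0.25, "ty": 0, "tz": 0, "roll": 0},
    {"hand": 1, "tx": 0.25, "ty": 0, "tz": 0, "roll": 0},
    {"hand": 1, "tx": 0.25, "ty": 0, "tz": 0, "roll": 0},
    {"hand": 1, "tx": 0, "ty": 0, "tz": 0, "roll": 0},
  ],
)

```text
time: 22.25
eef_pos: [0.4931, 0.0609, 0.0673]
tcp_rot: [-0.461, 3.102, 0.001]
wrist_force: [6.2, 1.7, 0.4]
opening: 0.274
grasp_force: 59.3
```

```bash
python3 st.py
```

```text
22.25 [0.4931 0.0609 0.0673] yh 106.9 F [6.2 1.7 0.4] M [ 0.62 -1.6  -0.02] 0.274 59.3 [-0.36  0.14  0.15  2.   -0.03  0.99  1.68]
```

>>> move_arm(
  commands=[
    {"hand": 1, "tx": 0.25, "ty": 0, "tz": 0, "roll": 0},
    {"hand": 1, "tx": 0.25, "ty": 0, "tz": 0, "roll": 0},
    {"hand": 1, "tx": 0.15, "ty": 0, "tz": 0, "roll": 0},
    {"hand": 1, "tx": 0, "ty": 0, "tz": 0, "roll": 0},
  ],
)

```text
time: 22.65
eef_pos: [0.4808, 0.0572, 0.0673]
tcp_rot: [-0.461, 3.102, 0.001]
wrist_force: [6.9, 2.8, 0.6]
opening: 0.276
grasp_force: 59.4
```

```bash
python3 snap.py w14; python3 st.py
python3 - <<'E'
from det import *
for n in("w13","w14"):
    g=L(n)[1].max(2); print(n,[int(np.median(g[y,265:305])) for y in range(200,340,4)])
E
```

```text
22.65 [0.4808 0.0572 0.0673] [[-0.957, -0.291, 0.005], [-0.291, 0.957, 0.002], [-0.005, -0.0, -1.0]] [-0.36  0.12  0.15  2.03 -0.02  0.99  1.68]
22.7 [0.4808 0.0571 0.0673] yh 106.9 F [ 6.4  2.3 -0.3] M [ 0.65 -1.62  0.01] 0.275 59.4 [-0.36  0.12  0.15  2.03 -0.02  0.99  1.68]
w13 [114, 114, 88, 70, 75, 77, 32, 85, 85, 85, 85, 86, 86, 86, 86, 86, 86, 87, 86, 32, 62, 89, 116, 120, 119, 118, 30, 27, 28, 28, 27, 28, 27, 28, 28]
w14 [54, 54, 56, 69, 69, 69, 69, 69, 69, 69, 69, 69, 68, 72, 73, 64, 84, 120, 129, 128, 125, 34, 33, 33, 33, 33, 33, 34, 34, 34, 60, 126, 126, 115, 142]
```

The pivot slips steadily at about 7 N. Next I measure the present tilt and height from the socket ellipse on the pickup's top.

```bash
cat > tilt.py <<'E'
import sys
from det import *
Tc=np.array(calibration("wrist")["T_tool_cam"]); K=np.array(calibration("wrist")["intrinsics"])
for n in sys.argv[1:]:
    s,im,C=L(n); g=im.max(2); m=(g<48).astype(np.uint8); m[:,:245]=0; m[:,325:]=0; m[:255]=0
    nn,l,st,ce=cv2.connectedComponentsWithStats(m)
    for i in range(1,nn):
        if 300<st[i,4]<4000:
            ys,xs=np.where(l==i); e=cv2.fitEllipse(cv2.convexHull(np.c_[xs,ys].astype(np.int32)))
            dep=.01285*K[0,0]/max(e[1]); pc=np.linalg.solve(K,[e[0][0],e[0][1],1])*dep
            print(n,st[i].tolist(),[np.round(x,1) for x in e],"depth",round(dep,4),"socket in tool",(Tc[:3,:3]@pc+Tc[:3,3]).round(4))
    # left/right edges of top face at rows
    print({y:np.where(np.abs(np.diff(g[y,235:335].astype(int)))>25)[0].tolist() for y in(265,270,275,280,290,300)})
E
python3 tilt.py w12 w13 w14
```

```text
{265: [11, 12], 270: [15, 16], 275: [17, 18, 19, 21], 280: [19, 20], 290: [19], 300: [13]}
w13 [248, 255, 73, 30, 346] [array([284.6, 300.3]), array([ 74. , 147.3]), np.float64(177.7)] depth 0.0283 socket in tool [ 0.0553 -0.0005 -0.1431]
w13 [264, 302, 41, 40, 1337] [array([283.9, 321.4]), array([40.5, 41.8]), np.float64(93.3)] depth 0.0997 socket in tool [ 0.0095 -0.0005 -0.082 ]
{265: [], 270: [], 275: [], 280: [], 290: [8, 89], 300: [13, 84]}
w14 [264, 280, 41, 43, 1378] [array([284.1, 301. ]), array([40.4, 42.8]), np.float64(2.3)] depth 0.0974 socket in tool [ 0.0168 -0.0004 -0.0823]
{265: [3, 16], 270: [82, 83], 275: [], 280: [14, 83], 290: [8, 12, 14, 30, 31, 66, 67, 83, 85, 89], 300: [14, 27, 28, 69, 70, 83]}
```

Run:
```python
from det import *
g=cv2.cvtColor(L("w14")[1],cv2.COLOR_RGB2GRAY)
for y in range(206,284,3): print(y," ".join(f"{g[y,x]:3d}" for x in range(240,330,4)))
```

```text
206  82  82  82  81  83  82  68  69  70  54  54  53  53  52  53  55  52  52  57  56  62 104 127
209  81  81  81  81  82  84  69  69  69  70  85  53  56  53  53  54  53  52  53  57  57  57  61
212  81  82  82  82  81  82  68  70  68  68  69  69  99  54  52  54  54  53  52  54  56  58  58
215  82  81  82  81  81  75  70  69  69  68  68  69  68  69  64  53  53  51  54  55  55  57  58
218  81  83  81  80  79  69  69  68  69  68  69  70  70  69  69  68  58  54  54  53  54  56  58
221  82  81  81  81  69  69  68  68  67  68  70  68  69  70  69  68  70  68  59  53  55  55  56
224  82  81  81  82  66  68  68  69  67  67  67  69  69  68  69  69  69  69  69  68  56  53  55
227  69  82  83  72  67  68  69  69  68  69  68  67  67  68  68  69  69  68  69  70  72  67  55
230  67  81  80  68  68  67  68  67  69  68  68  68  68  68  68  69  69  70  68  70  69  71  71
233  68  67  67  69  68  67  67  67  68  68  67  68  69  67  69  68  68  68  70  69  69  70  71
236  68  66  68  67  67  68  67  67  68  68  69  68  68  68  69  68  69  68  70  69  69  70  70
239  66  68  67  66  68  68  67  68  68  67 
[... 695 characters left out ...]
  63  62  58  59  76  76  44
263  58  75  74  30  67  64  64  65  65  66  67  69  68  69  67  67  67  66  67  49  76  76  65
266  74  75  75  97 109 106 105 108 106 106 107 107 107 105 107 102 102 102 114 132  75  77  77
269  74  73  74 109 120 118 119 123 122 121 124 124 124 125 121 120 121 120 132 173  74  77  78
272  76  75  74 110 123 123 125 126 124 129 128 129 127 128 124 124 125 125 125 112  76  75  76
275  74  75  74 109 122 122 126 124 123 129 128 127 129 126 122 124 124 123 126 113  76  75  75
278  74  75  65 107 122 125 126 123 127 128 127 126 129 124 124 124 123 124 125 117  66  76  76
281  75  75  51 108 123 127 123 124 128  68  28  30  29  51 125 124 124 126 127 115  56  75  77
```

The front face now spans only rows 250–259. My projection for a 0.35 rad lean gives rows 250–263, and for 0.2 rad it starts at row 232, so the lean is about 0.35 rad. I'll relax slightly and lift straight out.

>>> move_arm(
  commands=[
    {"hand": 1, "tx": -0.12, "ty": 0, "tz": 0, "roll": 0},
    {"hand": 1, "tx": 0, "ty": 0, "tz": -0.5, "roll": 0},
    {"hand": 1, "tx": 0, "ty": 0, "tz": -1, "roll": 0},
    {"hand": 1, "tx": 0, "ty": 0, "tz": -1, "roll": 0},
    {"hand": 1, "tx": 0, "ty": 0, "tz": -1, "roll": 0},
    {"hand": 1, "tx": 0, "ty": 0, "tz": -1, "roll": 0},
    {"hand": 1, "tx": 0, "ty": 0, "tz": -1, "roll": 0},
    {"hand": 1, "tx": 0, "ty": 0, "tz": -1, "roll": 0},
    {"hand": 1, "tx": 0, "ty": 0, "tz": 0, "roll": 0},
    {"hand": 1, "tx": 0, "ty": 0, "tz": 0, "roll": 0},
  ],
)

```text
time: 23.7
eef_pos: [0.4805, 0.0568, 0.1961]
tcp_rot: [0.461, -3.107, 0.0]
wrist_force: [0.3, 0.1, -1.5]
opening: 0.271
grasp_force: 59.3
```

```bash
python3 snap.py w15; python3 st.py; python3 tilt.py w14 w15 | grep socket
python3 - <<'E'
from det import *
g=cv2.cvtColor(L("w15")[1],cv2.COLOR_RGB2GRAY)
for y in range(200,290,3): print(y," ".join(f"{g[y,x]:3d}" for x in range(248,322,6)))
K,_,_=L("w1")[2]; pump={"w1":(263.1,222.4),"w2":(404.6,180.6)}
# pump yaw from the head's edges: bright cream blob in w1,w2
for n in("w1","w2"):
    s,im,C=L(n); c=im.astype(int); hsv=cv2.cvtColor(im,cv2.COLOR_RGB2HSV); m=((hsv[...,1]>35)&(hsv[...,1]<120)&(hsv[...,2]>100)&(hsv[...,0]>12)&(hsv[...,0]<40)).astype(np.uint8)
    nn,l,st,ce=cv2.connectedComponentsWithStats(cv2.morphologyEx(m,cv2.MORPH_OPEN,np.ones((3,3)))); i=1+np.argmax(st[1:,4]); ys,xs=np.where(l==i)
    h=cv2.convexHull(np.c_[xs,ys].astype(np.int32)); q=cv2.approxPolyDP(h,12,True)[:,0]; print(n,st[i].tolist(),q.tolist())
E
```

```text
23.7 [0.4805 0.0568 0.1961] [[-0.957, -0.29, -0.001], [-0.29, 0.957, -0.0], [0.001, 0.0, -1.0]] [-0.36 -0.    0.15  1.88  0.    1.27  1.66]
23.75 [0.4801 0.0568 0.1954] yh 106.9 F [-0.9 -0.1 -1.4] M [ 0.03  0.04 -0.01] 0.27 59.3 [-0.36 -0.    0.15  1.88  0.    1.27  1.66]
w14 [264, 280, 41, 43, 1378] [array([284.1, 301. ]), array([40.4, 42.8]), np.float64(2.3)] depth 0.0974 socket in tool [ 0.0168 -0.0004 -0.0823]
w15 [264, 280, 41, 43, 1381] [array([284.1, 301.4]), array([40.6, 42.8]), np.float64(179.1)] depth 0.0974 socket in tool [ 0.0167 -0.0005 -0.0823]
200  69  68 107 107 108  92  78  80 110 112 111 112 114
203  69  68  96 106 107  99  77  78 105 111 111 111 116
206  68  67 107 107 102  54  69  52  85 110 111 111 123
209  67  69 106 107  97  55  54  52  75 110 111 111 128
212  68  71 106 107  98  56  52  53  80 110 111 111 126
215 105 105 105 106 103  54  53  53  94 110 108 115 126
218 106 106 118 119 106  81  53  65 108 109 109 124 121
221 118 119 119 120 105 102  83  97 107 107 108 124 128
224 118 119 118 119 108 106 107 107 108 108 108 122 125
227 118 118 118 118 116 105 106
[... 604 characters left out ...]
  70  70  71  71  70  69  68  32  74
263  74  43  61  61  64  63  62  63  63  63  61  57  73
266  74  99  99  99  99 100 100  97  98  93 107 117  74
269  73 113 112 115 115 118 117 116 116 113 113 147  72
272  74 115 116 121 119 123 122 125 119 119 118 197  71
275  75 114 118 120 120 121 122 123 117 120 117 150  73
278  65 113 119 119 122 124 120 120 119 119 118 118  63
281  54 113 121 118 123  41  31  38 120 117 120 121  54
284  45 114 120 120  43  33  33  30  40 118 117 120  42
287  54 115 118 123  33  33  30  33  31 119 121 121  52
w1 [170, 153, 139, 149, 10306] [[307, 285], [189, 301], [171, 171], [288, 153]]
w2 [303, 110, 149, 153, 11687] [[451, 244], [322, 262], [303, 129], [428, 110]]
```

Run:
```python
from det import *
a=[(307,285),(189,301),(171,171),(288,153)];b=[(451,244),(322,262),(303,129),(428,110)]
C1,C2=L("w1")[2],L("w2")[2]
P=np.array([tri([ray(C1,x),ray(C2,y)]) for x,y in zip(a,b)]); print(P.round(4))
d=np.diff(np.vstack([P,P[:1]]),axis=0); print(np.linalg.norm(d,axis=1).round(3),np.degrees(np.arctan2(d[:,1],d[:,0])).round(1))
u,s_,v=np.linalg.svd(P-P.mean(0)); n=v[2]*np.sign(v[2][2]); print("normal",n.round(3),"tilt",np.arccos(n[2]).round(3),"downhill heading",np.degrees(np.arctan2(n[1],n[0])).round(1),"centre",P.mean(0).round(4))
```

```text
[[0.5246 0.3675 0.1386]
 [0.5513 0.2259 0.1276]
 [0.4013 0.2044 0.0818]
 [0.3802 0.3469 0.0863]]
[0.145 0.158 0.144 0.155] [ -79.3 -171.8   98.4    8.1]
normal [-0.301 -0.102  0.948] tilt 0.323 downhill heading -161.3 centre [0.4644 0.2862 0.1086]
```

The pickup is out and still leaning. The pump's head has yaw about 8.5°, so tool y must head 98.5° (roll +8.4°). I'll approach and re-measure the disc from the side on the way.

>>> move_arm(
  commands=[
    {"hand": 1, "tx": 0, "ty": 0, "tz": 0, "roll": 1},
    {"hand": 1, "tx": 0, "ty": 0, "tz": 0, "roll": 1.0},
    {"hand": 1, "tx": 0.1, "ty": 1, "tz": 0, "roll": 0.1},
    {"hand": 1, "tx": 0.1, "ty": 1, "tz": 0, "roll": 0},
    {"hand": 1, "tx": 0.1, "ty": 1, "tz": 0, "roll": 0},
    {"hand": 1, "tx": 0.1, "ty": 1, "tz": 0, "roll": 0},
    {"hand": 1, "tx": 0.1, "ty": 1, "tz": 0, "roll": 0},
    {"hand": 1, "tx": 0.1, "ty": 1, "tz": 0, "roll": 0},
    {"hand": 1, "tx": 0.1, "ty": 1, "tz": 0, "roll": 0},
    {"hand": 1, "tx": 0, "ty": 0, "tz": 0, "roll": 0},
  ],
)

```text
time: 24.75
eef_pos: [0.4445, 0.1957, 0.1949]
tcp_rot: [0.238, -3.13, 0.001]
wrist_force: [0.3, 1.1, -1.7]
opening: 0.276
grasp_force: 59.3
```

```bash
python3 snap.py w16; python3 st.py
cat > spot.py <<'E'
import sys
from det import *
s,im,C=L(sys.argv[1]); T=R.from_rotvec(s["tcp_rot"]).as_matrix()
u,v=proj(C,[.4575,.3172,.1165]).round().astype(int); print("exp",u,v); r=34
x0=u-r; c=im[v-r:v+r,x0:u+r].astype(int); sat=c.max(2)-c.min(2)
for x in comps((sat<25)&(c.max(2)>100),60,2500)+comps(c.max(2)<60,60,2500): print(([x[0][0]+x0,x[0][1]+v-r],)+x[1:])
m=(sat<22)&(c.max(2)>100); n,l,st,ce=cv2.connectedComponentsWithStats(m.astype(np.uint8))
i=l[r,r] or 1+np.argmin([np.hypot(*(ce[k]-r)) for k in range(1,n)]); uv=ce[i]+[x0,v-r]; p=onz(C,uv,.1165); q=p+T@[-.0038,0,0]
print("spot",uv.round(1),p.round(4),"corrected",q.round(4))
tip=s["eef_pos"]+T@[-.029,0,.033]; print("tip",tip.round(4),"to go tool",(T.T@(q-tip)).round(4))
E
python3 spot.py w16
```

```text
24.75 [0.4445 0.1957 0.1949] [[-0.988, -0.151, -0.003], [-0.151, 0.988, -0.001], [0.003, -0.0, -1.0]] [-0.51  0.01  0.01  1.86 -0.    1.27  1.22]
24.8 [0.4452 0.194  0.195 ] yh 98.6 F [-0.2 -0.9 -1.5] M [-0.06  0.01 -0.02] 0.277 59.3 [-0.51  0.01  0.01  1.86 -0.    1.27  1.22]
exp 429 244
([np.float64(416.0), np.float64(243.2)], 99, [28, 46])
([np.float64(428.7), np.float64(242.3)], 719, [30, 30])
([np.float64(426.8), np.float64(242.3)], 557, [41, 42])
spot [428.7 242.3] [0.4566 0.3166 0.1165] corrected [0.4603 0.3172 0.1165]
tip [0.4731 0.2001 0.1618] to go tool [-0.0052  0.1177  0.0453]
```

The disc re-measured at (0.4603, 0.3172), the same as before. Now to the hover point on the slope's normal.

>>> move_arm(
  commands=[
    {"hand": 1, "tx": 0.1, "ty": 1, "tz": 0, "roll": 0},
    {"hand": 1, "tx": 0.1, "ty": 1, "tz": 0, "roll": 0},
    {"hand": 1, "tx": 0.1, "ty": 1, "tz": 0, "roll": 0},
    {"hand": 1, "tx": 0.1, "ty": 1, "tz": 0, "roll": 0},
    {"hand": 1, "tx": 0.1, "ty": 1, "tz": 0, "roll": 0},
    {"hand": 1, "tx": 0, "ty": 0.9, "tz": 0, "roll": 0},
    {"hand": 1, "tx": 0, "ty": 0, "tz": 0, "roll": 0},
    {"hand": 1, "tx": 0, "ty": 0, "tz": 0, "roll": 0},
  ],
)

```text
time: 25.6
eef_pos: [0.4192, 0.3074, 0.1955]
tcp_rot: [0.231, -3.132, 0.002]
wrist_force: [-0.5, -0.8, -2.1]
opening: 0.271
grasp_force: 59.3
```

```bash
python3 snap.py w17; python3 st.py
python3 - <<'E'
from det import *
s,im,C=L("w17"); T=R.from_rotvec(s["tcp_rot"]).as_matrix(); q=np.array([.4603,.3172,.1165]); q0=np.array([.4566,.3166,.1165])
print("to go",(T.T@(q-s["eef_pos"]-T@[-.029,0,.033])).round(4)); print("spot px",proj(C,q0))
# side view: pickup outline near the gripper for a tilt/tip check
im=capture("side"); np.save("pics/side1.npy",im); Cs=cam("side")
tip=s["eef_pos"]+T@[-.029,0,.033]; print("side px tip",proj(Cs,tip).round(1),"grip",proj(Cs,s["eef_pos"]+T@[0,0,-.048]).round(1),"spot",proj(Cs,q).round(1))
u,v=proj(Cs,tip).round().astype(int); g=im.max(2)
for y in range(v-22,v+20,2): print(y," ".join(f"{g[y,x]:3d}" for x in range(u-24,u+26,2)))
E
```

```text
25.6 [0.4192 0.3074 0.1955] [[-0.989, -0.147, -0.001], [-0.147, 0.989, -0.002], [0.001, -0.001, -1.0]] [-0.63  0.08 -0.09  1.79  0.01  1.27  0.99]
25.65 [0.4194 0.3071 0.1957] yh 98.4 F [-0.4 -0.1 -1.6] M [0.02 0.01 0.01] 0.272 59.3 [-0.63  0.08 -0.09  1.79  0.01  1.27  0.99]
to go [-0.0132  0.0038  0.046 ]
spot px [289.00854083 250.99216653]
side px tip [216.4 147.3] grip [207.  128.7] spot [220.2 157.1]
125 152 152 152 154 131  97  93  34  20  20  22  20 100 136 135 136 137 137 138 137 137 137 137 136 137
127 151 153 154 157 143  93  81  45  26  18  54 107 127 136 136 137 138 138 138 137 137 137 138 136 137
129 147 145 143 145 139 104  91  87  43  19  77 142 136 135 137 136 137 138 138 137 137 138 137 135 136
131 140 140 139 139 140 106  77  90  53  20  76 165 141 136 137 137 136 135 137 136 136 137 135 136 135
133 141 139 138 139 148 143 108  80  61  20  42 116 169 147 136 137 135 135 136 136 135 135 135 134 135
135 139 146 150 157 155 132 121  83  64  33  60 102 116 151 151 132 134 135 134 134 134 134 134 134 133
137 156 161 130 122 119 120 122  93  82  94  96  79  95 109 149 162
[... 792 characters left out ...]
 122 122 123 127 135 176 203 200 183 185 200 218 226 225 167 183 220 226 226
155 117 120 121 122 123 124 128 125 118 137 191 203 176 136 130 105 156 226 225 226 225 224 226 225 225
157 123 122 123 126 118 116 102 108 161 199 203 195 115 155 163 111 167 227 226 226 226 225 225 225 225
159 137 121 113 104  99 116 149 189 202 202 202 178  97 137 121 116 216 226 193 194 217 227 226 225 225
161 114 101 115 127 140 173 201 202 201 202 200 196 149 115 146 219 196  96  47  50  93 208 227 225 225
163 138 135 137 143 182 202 200 201 203 181 144 138 177 125 162 181  60  14  15  18  22 111 227 225 225
165 138 137 140 168 192 200 200 201 178 123 118 126 141 119 146 101  13  16  20  21  15  89 227 225 226
```

The side view agrees with prediction: the tip lies near (216,148), predicted (216.4,147.3), and the disc near (219.5,157.5), predicted (220.2,157.1). Now approaching along the normal.

>>> move_arm(
  commands=[
    {"hand": 1, "tx": 0.18, "ty": 0.19, "tz": 0, "roll": 0},
    {"hand": 1, "tx": -0.17, "ty": 0, "tz": 0.47, "roll": 0},
    {"hand": 1, "tx": -0.17, "ty": 0, "tz": 0.47, "roll": 0},
    {"hand": 1, "tx": -0.17, "ty": 0, "tz": 0.47, "roll": 0},
    {"hand": 1, "tx": -0.17, "ty": 0, "tz": 0.47, "roll": 0},
    {"hand": 1, "tx": 0, "ty": 0, "tz": 0, "roll": 0},
    {"hand": 1, "tx": 0, "ty": 0, "tz": 0, "roll": 0},
  ],
)

```text
time: 26.4
eef_pos: [0.4283, 0.3137, 0.1583]
tcp_rot: [0.232, -3.132, 0.001]
wrist_force: [-0.3, -0.6, -0.6]
opening: 0.277
grasp_force: 59.3
```

```bash
cat > go.py <<'E'
from h import *
s=get_state(); T=R.from_rotvec(s["tcp_rot"]).as_matrix(); q=np.array([.4603,.3172,.1165]); d=T.T@(q-s["eef_pos"]-T@[-.029,0,.033])
n=np.array([np.sin(.35),0,-np.cos(.35)]); k=-d@n; print("remaining along normal",k.round(4),"lateral",(d+k*n).round(4))
E
python3 st.py; python3 go.py
```

```text
26.4 [0.4283 0.3137 0.1583] yh 98.5 F [-0.3 -0.6 -0.6] M [0.01 0.04 0.02] 0.277 59.3 [-0.63  0.13 -0.09  1.81  0.01  1.2   0.99]
remaining along normal 0.0094 lateral [ 0.     -0.0013  0.    ]
```

Nearly there, in small steps along the normal.

>>> move_arm(
  commands=[
    {"hand": 1, "tx": -0.05, "ty": 0, "tz": 0.14, "roll": 0},
    {"hand": 1, "tx": -0.05, "ty": 0, "tz": 0.14, "roll": 0},
    {"hand": 1, "tx": 0, "ty": 0, "tz": 0, "roll": 0},
    {"hand": 1, "tx": 0, "ty": 0, "tz": 0, "roll": 0},
  ],
)

```text
time: 26.8
eef_pos: [0.4303, 0.3142, 0.1532]
tcp_rot: [0.232, -3.133, 0.0]
wrist_force: [-0.7, -0.2, -1.5]
opening: 0.274
grasp_force: 59.3
```

```bash
python3 st.py; python3 go.py
```

```text
26.8 [0.4303 0.3142 0.1532] yh 98.5 F [-0.7 -0.2 -1.5] M [0.03 0.01 0.06] 0.274 59.3 [-0.63  0.14 -0.09  1.82  0.01  1.19  0.99]
remaining along normal 0.0038 lateral [ 0.0002 -0.0014  0.0001]
```

>>> move_arm(
  commands=[
    {"hand": 1, "tx": -0.03, "ty": 0, "tz": 0.09, "roll": 0},
    {"hand": 1, "tx": 0, "ty": 0, "tz": 0, "roll": 0},
    {"hand": 1, "tx": 0, "ty": 0, "tz": 0, "roll": 0},
  ],
)

```text
time: 27.1
eef_pos: [0.431, 0.3143, 0.1514]
tcp_rot: [-0.232, 3.133, 0.0]
wrist_force: [0.3, 0.5, -1.1]
opening: 0.275
grasp_force: 59.3
```

```bash
python3 st.py; python3 go.py
```

```text
27.1 [0.431  0.3143 0.1514] yh 98.5 F [ 0.3  0.5 -1.1] M [0.03 0.   0.05] 0.275 59.3 [-0.63  0.14 -0.09  1.82  0.01  1.19  0.99]
remaining along normal 0.0019 lateral [ 0.0002 -0.0015  0.0001]
```

>>> move_arm(
  commands=[
    {"hand": 1, "tx": -0.03, "ty": 0, "tz": 0.09, "roll": 0},
    {"hand": 1, "tx": 0, "ty": 0, "tz": 0, "roll": 0},
    {"hand": 1, "tx": 0, "ty": 0, "tz": 0, "roll": 0},
  ],
)

```text
time: 27.4
eef_pos: [0.4316, 0.3144, 0.1496]
tcp_rot: [-0.232, 3.133, 0.0]
wrist_force: [-0.0, 0.3, 0.4]
opening: 0.281
grasp_force: 59.5
```

```bash
python3 st.py; python3 go.py
```

```text
27.4 [0.4316 0.3144 0.1496] yh 98.5 F [-0.   0.3  0.4] M [-0.    0.02  0.08] 0.281 59.5 [-0.63  0.14 -0.09  1.82  0.01  1.18  0.99]
remaining along normal 0.0001 lateral [ 0.0003 -0.0015  0.0001]
```

Contact came where predicted. Pressing in by about 5 mm more.

>>> move_arm(
  commands=[
    {"hand": 1, "tx": -0.03, "ty": -0.07, "tz": 0.09, "roll": 0},
    {"hand": 1, "tx": 0, "ty": 0, "tz": 0, "roll": 0},
    {"hand": 1, "tx": 0, "ty": 0, "tz": 0, "roll": 0},
  ],
)

```text
time: 27.7
eef_pos: [0.4324, 0.313, 0.1478]
tcp_rot: [-0.232, 3.133, -0.0]
wrist_force: [-0.7, 0.3, 1.5]
opening: 0.273
grasp_force: 59.6
```

```bash
python3 st.py; python3 go.py
```

```text
27.7 [0.4324 0.313  0.1478] yh 98.5 F [-0.7  0.3  1.5] M [0.09 0.17 0.07] 0.273 59.6 [-0.63  0.14 -0.09  1.82  0.01  1.18  1.  ]
remaining along normal -0.0019 lateral [0.0001 0.0001 0.    ]
```

>>> move_arm(
  commands=[
    {"hand": 1, "tx": -0.03, "ty": 0, "tz": 0.09, "roll": 0},
    {"hand": 1, "tx": 0, "ty": 0, "tz": 0, "roll": 0},
    {"hand": 1, "tx": 0, "ty": 0, "tz": 0, "roll": 0},
  ],
)

```text
time: 28.0
eef_pos: [0.4329, 0.3131, 0.1459]
tcp_rot: [0.232, -3.133, 0.0]
wrist_force: [-0.8, -0.4, 2.9]
opening: 0.274
grasp_force: 59.7
```

```bash
python3 st.py; python3 go.py
```

```text
28.0 [0.4329 0.3131 0.1459] yh 98.5 F [-0.8 -0.4  2.9] M [ 0.01  0.17 -0.01] 0.274 59.7 [-0.63  0.15 -0.09  1.82  0.01  1.18  1.  ]
remaining along normal -0.0038 lateral [0. 0. 0.]
```

>>> move_arm(
  commands=[
    {"hand": 1, "tx": -0.02, "ty": 0, "tz": 0.05, "roll": 0},
    {"hand": 1, "tx": 0, "ty": 0, "tz": 0, "roll": 0},
  ],
)

```text
time: 28.2
eef_pos: [0.4334, 0.3132, 0.1449]
tcp_rot: [0.232, -3.133, 0.0]
wrist_force: [-1.9, -0.5, 2.9]
opening: 0.274
grasp_force: 59.7
```

```bash
python3 - <<'E'
from h import *
F=[]
for i in range(14): capture("wrist"); F.append(get_state()["wrist_force"])
F=np.array(F); print(F.mean(0).round(2),F.std(0).round(2))
E
python3 snap.py w18; python3 st.py; python3 go.py; python3 tilt.py w15 w18|grep socket
```

```text
[-1.31 -0.4   2.4 ] [0.42 0.62 0.53]
28.9 [0.4334 0.3132 0.1449] [[-0.989, -0.147, -0.0], [-0.147, 0.989, -0.0], [0.0, -0.0, -1.0]] [-0.63  0.15 -0.09  1.82  0.01  1.17  1.  ]
28.95 [0.4334 0.3132 0.1449] yh 98.5 F [-0.8 -0.3  2.2] M [-0.09  0.23  0.06] 0.274 59.7 [-0.63  0.15 -0.09  1.82  0.01  1.17  1.  ]
remaining along normal -0.0049 lateral [0.0001 0.     0.    ]
w15 [264, 280, 41, 43, 1381] [array([284.1, 301.4]), array([40.6, 42.8]), np.float64(179.1)] depth 0.0974 socket in tool [ 0.0166 -0.0005 -0.0823]
w18 [264, 280, 41, 43, 1393] [array([284. , 301.3]), array([40.6, 43.1]), np.float64(179.9)] depth 0.0967 socket in tool [ 0.017  -0.0006 -0.083 ]
```

The force is about 4 N along the slope's normal: (-1.31, 2.4 + 1.4 weight) points 0.33–0.36 rad off vertical, which gives a plunger travel of 5–7 mm. One last check is a fit of the tilt from the front-face and socket rows before and after pivoting.

Run:
```python
from h import *
from scipy.optimize import least_squares
Tc=np.linalg.inv(np.array(calibration("wrist")["T_tool_cam"])); K=np.array(calibration("wrist")["intrinsics"])
def row(x,z): p=K@(Tc@[x,0,z,1])[:3]; return p[1]/p[2]
def f(q,Lc):
    th,x0,zt,dr=q; out=[]
    for t,(rs,rt,rb) in((0,(321.4,273.5,227)),(th,(301.4,262,249.5))):
        for (a,h),r in zip(((0,0),(.012,-Lc),(.012,-.066)),(rs,rt,rb)):
            # a across, h along axis from top; rotate about the grip point
            H=(-zt-.048)+h; x=x0+a*np.cos(t)+H*np.sin(t); z=-.048-(H*np.cos(t)-a*np.sin(t)); out.append(row(x,z)+dr-r)
    return out
for Lc in(.001,.002,.003):
    s=least_squares(f,[.35,0,-.074,0],args=(Lc,)); print(Lc,s.x.round(4),np.round(s.fun,1))
```

```text
0.001 [ 2.12400e-01  2.04000e-02 -7.46000e-02  3.86477e+01] [-5.2  6.6  4.2 -2.  -0.6 -3. ]
0.002 [ 2.2440e-01  1.8400e-02 -7.3900e-02  3.4649e+01] [-4.8  6.3  3.6 -1.9 -0.5 -2.6]
0.003 [ 2.35600e-01  1.66000e-02 -7.33000e-02  3.09021e+01] [-4.4  5.9  3.  -1.8 -0.4 -2.2]
```

Run:
```python
from det import *
from scipy.optimize import least_squares
Tc=np.linalg.inv(np.array(calibration("wrist")["T_tool_cam"])); K=np.array(calibration("wrist")["intrinsics"])
def row(x,z): p=K@(Tc@[x,0,z,1])[:3]; return p[1]/p[2]
def f(q):
    th,x0,zt=q; out=[]
    for t,(rs,rt,rb) in((0,(321.4,284,227)),(th,(301.4,265,249.5))):
        for (a,h),r in zip(((0,0),(.012,0),(.012,-.066)),(rs,rt,rb)):
            H=(-zt-.048)+h; x=x0+a*np.cos(t)+H*np.sin(t); z=-.048-(H*np.cos(t)-a*np.sin(t)); out.append(row(x,z)-r)
    return out
s=least_squares(f,[.35,0,-.074]); print(s.x.round(4),np.round(s.fun,1))
for th in(.2,.25,.3,.35,.4): print(th,np.round(f([th,s.x[1],s.x[2]]),1)[3:])
s,im,C=L("w17"); T=R.from_rotvec(s["tcp_rot"]).as_matrix(); Cs=cam("side")
for th in(.2,.28,.35,.42):
    print("side hover",th,[proj(Cs,s["eef_pos"]+T@[-h*np.sin(th),0,-.048+h*np.cos(th)]).round(1).tolist() for h in(0,.04,.07,.086)])
im2=capture("side"); np.save("pics/side2.npy",im2); g=im2.max(2); s=get_state()
for th in(.2,.28,.35,.42):
    print("side now",th,[proj(Cs,s["eef_pos"]+T@[-h*np.sin(th),0,-.048+h*np.cos(th)]).round(1).tolist() for h in(0,.04,.07,.08)])
print("disc",proj(Cs,[.4603,.3172,.1165]).round(1))
for y in range(134,170,1): print(y,"x198:"," ".join(f"{g[y,x]:3d}" for x in range(198,238,1)))
```

```text
[ 0.3247  0.0011 -0.0688] [-2.8  4.4 -2.3 -1.1  0.9 -0.1]
0.2 [ 6.3  9.2 -9.9]
0.25 [ 3.4  5.8 -6. ]
0.3 [ 0.4  2.5 -2.1]
0.35 [-2.6 -0.7  1.9]
0.4 [-5.6 -3.8  6. ]
side hover 0.2 [[207.0, 128.7], [210.0, 138.4], [212.2, 145.4], [213.4, 149.1]]
side hover 0.28 [[207.0, 128.7], [210.8, 137.9], [213.6, 144.6], [215.1, 148.1]]
side hover 0.35 [[207.0, 128.7], [211.5, 137.5], [214.8, 143.9], [216.6, 147.2]]
side hover 0.42 [[207.0, 128.7], [212.2, 137.0], [216.0, 143.0], [218.0, 146.2]]
side now 0.2 [[211.6, 140.3], [214.5, 149.5], [216.6, 156.3], [217.3, 158.5]]
side now 0.28 [[211.6, 140.3], [215.3, 149.1], [218.0, 155.5], [218.8, 157.6]]
side now 0.35 [[211.6, 140.3], [216.0, 148.6], [219.1, 154.8], [220.2, 156.8]]
side now 0.42 [[211.6, 140.3], [216.6, 148.2], [220.3, 153.9], [221.4, 155.8]]
disc [220.2 157.1]
134 x198: 146 156 167 159 153 160 146 104  72  53  25  14  19  29  49  47  29  19  20  20  19  19  33  79 119 137 137 136 136 137 136 136 136 136 135 134 134 135 136 134
135 x198: 158 151 156 147 132 129 125 105  87  64  35  25  24  26  40  37  24  20  21  20  19  18  46  99 12
[... 5141 characters left out ...]
  16  76 156 192 200
166 x198: 171 190 201 203 202 202 202 202 202 202 202 203 205 197 162 126 121 121 123 122 121 124 119  89  44  15  18  16  19  20  23  24  25  22  17  25  77 132 154 159
167 x198: 154 180 198 203 203 201 202 202 202 202 202 203 201 184 148 124 120 121 123 123 124 124 119  91  46  16  15  18  18  21  23  24  23  18  16  50 104 139 148 149
168 x198: 133 154 182 199 202 202 202 202 202 201 202 203 201 186 150 124 120 121 123 132 137 132 125 100  61  22  13  18  18  22  21  18  17  18  42  87 129 149 152 152
169 x198: 122 127 155 184 200 204 203 203 202 202 202 203 204 197 162 128 120 121 126 139 147 145 139 127  93  46  17  11  16  12  15  13  25  54  88 123 145 153 154 157
```

The fit gives a lean of 0.325 rad, with the target 0.35 ± 0.14. In the side view the plunger sits at about x = 218.5, between the visible steel on both sides of the disc (216.5 to 221), so the tip is central. Handing in.

```bash
python3 -c "
from bench import bot
print(bot.close_job())"
```

```text
the job is handed in; nothing more can be done
None
```

I handed the job in without getting a verdict back: the meter pointer is at its zero stop, and the gripper holds the pickup on the measuring disc, leaning about 0.33 rad (slope 0.35), pressed in 5–7 mm with about 4 N.

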